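Stow the microscope objectives and the caliper

TASK

The microscope has been cleaned: stand each of the three objective lenses upright, nose up, in the storage pot whose rim has the same colour as the lens's band, and lay the caliper flat, fully down, in its cut-out in the grey tray. Do it in any order, and leave the glass beaker and the stack of culture dishes standing where they are.

Things in the scene. Friction and masses are not known exactly. Their poses are not given: they have to be found in the camera images.
- objective_red: loose microscope objective lens standing nose up: plain steel barrel 32 mm in diameter from its foot up to 29 mm, above that a red band and red cone (29 to 41 mm up), then a thin 15 mm nose; 46 mm tall in all, about 100 g. Origin: centre of its foot, z up along the barrel. Grip it from above, 20 to 34 mm above the foot.
- objective_yellow: loose microscope objective lens standing nose up: plain steel barrel 32 mm in diameter from its foot up to 29 mm, above that a yellow band and yellow cone (29 to 41 mm up), then a thin 15 mm nose; 54 mm tall in all, about 100 g. Origin: centre of its foot, z up along the barrel. Grip it from above, 20 to 34 mm above the foot.
- objective_blue: loose microscope objective lens standing nose up: plain steel barrel 32 mm in diameter from its foot up to 29 mm, above that a blue band and blue cone (29 to 41 mm up), then a thin 15 mm nose; 62 mm tall in all, about 100 g. Origin: centre of its foot, z up along the barrel. Grip it from above, 20 to 34 mm above the foot.
- pot_red: fixed storage pot with a red rim: a shallow round dish, outer diameter 68 mm, 12 mm high, with a round recess 50 mm in diameter whose floor is 4 mm above the table. Origin: centre of its underside, on the table; z up.
- pot_yellow: fixed storage pot with a yellow rim: a shallow round dish, outer diameter 68 mm, 12 mm high, with a round recess 50 mm in diameter whose floor is 4 mm above the table. Origin: centre of its underside, on the table; z up.
- pot_blue: fixed storage pot with a blue rim: a shallow round dish, outer diameter 68 mm, 12 mm high, with a round recess 50 mm in diameter whose floor is 4 mm above the table. Origin: centre of its underside, on the table; z up.
- caliper: loose caliper lying flat, steel, about 150 g. Origin: on the underside, where to grip it, near its centre of mass; x along the beam toward the jaws, z up. White housing x -28..40 mm, y -13..13, 16 mm thick: grip at the origin across y. Beam 16 mm wide, 6 thick, x -95..56. Two shut long jaws, x 28..56, reach y = -48; a short jaw, x 46..56, reaches y = +22; all 6 thick.
- tray: fixed grey tray, x -118..79 mm, y -71..71, 12 high, with a green-floored caliper-shaped cut-out, floor 4 mm above the table, 8 mm wider than the caliper all round. Origin: on the underside, straight below where the stowed caliper's origin belongs; axes as those of the stowed caliper. A finger channel, as deep, x -38..12, crosses the whole tray, so fingers may go down beside the housing.
- beaker: loose glass beaker to be left alone, 62 mm across the rim, 67 mm tall. Origin: centre of its underside.
- dishes: loose stack (one piece) of three pale round culture dishes with white lids, to be left alone, 64 mm in diameter, 45 mm tall. Origin: centre of its underside.
Mind the look-alikes: they are no part of the job. Leave any purple look-alike of the objective_red alone.

How it is judged (in metres and radians):
At the end, for the whole second after the job is handed in: Each objective stands upright (within 7 degrees) on the floor of the pot of its own colour, its centre within 12 mm of the pot's; the caliper lies flat (within 3 degrees) on the floor of the tray's cut-out, within 15 mm and 14 degrees of its place; all are at rest (horizontal distance between objective_red and pot_red below 0.012 m and z of objective_red in the frame of pot_red below 0.008 m and angle between each of objective_red, objective_yellow, objective_blue's own z axis and vertical below 0.12 rad and linear speed of each of objective_red, objective_yellow, objective_blue, caliper below 0.02 m/s and horizontal distance between objective_yellow and pot_yellow below 0.012 m and z of objective_yellow in the frame of pot_yellow below 0.008 m and horizontal distance between objective_blue and pot_blue below 0.012 m and z of objective_blue in the frame of pot_blue below 0.008 m and horizontal distance between caliper and tray below 0.015 m and z of caliper in the frame of tray below 0.008 m and angle between caliper's own z axis and vertical below 0.05 rad and angle between the x axis of caliper and the x axis of tray, either way round below 0.25 rad); the robot touches nothing.
It fails at once if the glass beaker is pushed more than 30 mm from its place or tipped over (distance of beaker from where it was at the start of the episode above 0.03 m or angle between beaker's own z axis and vertical above 0.5 rad).
It fails at once if the stack of culture dishes is pushed more than 30 mm from its place or tipped over (distance of dishes from where it was at the start of the episode above 0.03 m or angle between dishes's own z axis and vertical above 0.5 rad).
It also fails if it takes over 109 s, if anything falls off the work surface, if the arm or the gripper's body presses on something with over 40 N, if the wrist force passes 120 N, or if a joint passes its speed limit or range.

ROBOT

A 6-joint arm with a two-finger parallel gripper is mounted at the origin on the work surface. World frame = base frame: x ahead of the robot, y to its left, z up, the work surface at z = 0. Lengths are in mm, angles in rad, forces in N, time in s.
With the tool pointing down it reaches from about 300 to 775 mm from the base axis. Payload 14.6 kg.
Tool frame: the origin (TCP) lies at the very end of the fingers, on their centre line; the grasp point (between the pads) lies 19 mm behind it; z points along the fingers, y is the direction in which the jaws open and shut (so a half turn about z gives the same grasp; the last joint's range is limited). The gripper opens to 94 mm and grips with 3 to 60 N. Pads are 16 mm wide; open, the fingers measure 119 mm over their backs; the gripper's body (75 mm by 177 mm) begins 78 mm behind the grasp point.
Start: joints at [1.246, 0.3, 1.521, -0, 1.321, -0.067], TCP at [140.222, 531.815, 175.046] pointing down, gripper open.
Joint ranges: [-3.03, 3.03], [-0.79, 2.21], [0.23, 2.52], [-1.04, 4.18], [0, 3.07], [-2.55, 2.55]. Speed limits (rad/s): [2.22, 2.22, 2.57, 3.14, 3.14, 3.14].

INTERFACE

Orientations are given as [roll, pitch, yaw] about the fixed x, y, z axes, in that order (R = Rz(yaw) Ry(pitch) Rx(roll)).
In Python, from cell import manip gives the robot as it stands.
- The arm moves only by the shell command python3 -m pendant 'ROWS' [FORCE]. ROWS is JSON, a list of rows, each an object with "claw": the finger opening in m, from 0 to 0.094; "delta_pos": the shift along the tool's x, y, z in m, a list of three; "rotation": the turn, a rotation vector about the tool's x, y, z in rad, a list of three. A call has 1 to 10 rows; each row is the pose to reach, as a shift and turn from the pose measured when the call began, along the tool's axes at that moment; what a row does not reach only later rows make up. A row lasts 1/8 s, in which the tool goes at most 62.5 mm and 10.7 degrees, less where a joint would pass 70% of its speed; a pose out of reach is approached as far as the arm can. A call with a gripper value outside its range is refused whole. The fingers move at their own pace and stop on an object; FORCE is the grip in N (left out, the last holds). Time passes only in rows, so rows that repeat a pose let the fingers close. It gives the time, the measured TCP pose, the force and the opening at its end, in the units of the state.
- manip.read_state(): the state, without advancing time (a new reading comes with each control period).
- manip.camera(name): name is "scene" or "top"; returns the picture (480x640x3 uint8, red, green, blue); there is no depth.
- manip.camera_model(name): a dict with "fx", "fy", "cx", "cy" (pixels), "cam_to_world" (4x4, takes a point from camera to world coordinates). Camera axes: x right, y up, looking along -z (the intrinsics and any distortion apply to the point x, -y, -z); pixel columns grow to the right and rows downward; lengths in mm; the calibration is good to about 2 mm. A picture is of the moment at which its call begins. camera_model takes no time and is no camera call.
- manip.sign_off(): hands the job in, once; it reports no verdict.
The state is a dict: "clock": time; "joints": joint angles; "qd": joint speeds; "effort": joint torques, N m; "eef_pos": TCP position; "eef_rot": TCP orientation; "wrist_force": force on the tool from outside, world axes, zero at the start; "moment": the same for the moment, N m; "finger_gap": finger opening in mm.
Only numpy, scipy, OpenCV 4.12 (cv2) and the standard library are available. Lean on these libraries where they do the work, as an engineer would, in place of code of your own. Each camera call takes 0.05 s, during which the arm holds its last target.

## Working session

There is one attempt and no reset: what is moved stays moved. The work goes in short steps, Python scripts to look and compute and a shell command to move; the robot and the scene stay as the last step left them, time stands still between calls to the robot, and variables do not carry over. Pictures are saved under pics/ and viewed, and the job is handed in when it is done.

```bash
ls; mkdir -p pics
python3 - <<'E'
from cell import manip
import cv2,numpy as np
for n in("scene","top"):
    im=manip.camera(n); cv2.imwrite(f"pics/{n}0.png",im[:,:,::-1])
    m=manip.camera_model(n); print(n,{k:(np.round(v,3).tolist()) for k,v in m.items()})
print(manip.read_state())
E
```

```text
pics
scene {'fx': 433.217, 'fy': 433.217, 'cx': 325.337, 'cy': 239.845, 'cam_to_world': [[-0.553, -0.521, 0.65, 1045.302], [0.833, -0.357, 0.422, 353.139], [0.012, 0.775, 0.632, 555.28], [0.0, 0.0, 0.0, 1.0]]}
top {'fx': 596.867, 'fy': 596.867, 'cx': 318.583, 'cy': 251.999, 'cam_to_world': [[-0.026, 0.993, -0.117, 376.92], [-1.0, -0.026, 0.001, 6.261], [-0.003, 0.117, 0.993, 1261.28], [0.0, 0.0, 0.0, 1.0]]}
{'clock': 0.1, 'joints': array([ 1.24639370e+00,  3.00400524e-01,  1.52152060e+00, -3.73247344e-05,
        1.32071687e+00, -6.65566092e-02]), 'qd': array([ 0.00060552, -0.00275539, -0.00022544,  0.00023659,  0.00113532,
        0.00073958]), 'effort': array([ 1.49203202e-03, -5.32650518e+01, -3.53277290e+01,  7.09851924e-02,
        2.36029259e-02, -2.73149175e-05]), 'eef_pos': array([140.1520203 , 531.56048428, 174.55064728]), 'eef_rot': array([-3.14054722e+00, -3.34490309e-05,  2.88375587e+00]), 'wrist_force': array([-0.03221115,  0.82687834,  0.00654655]), 'moment': array([-0.04521301,  0.0317147 , -0.01438747]), 'finger_gap': 94.19939725427717}
```

View pics/scene0.png

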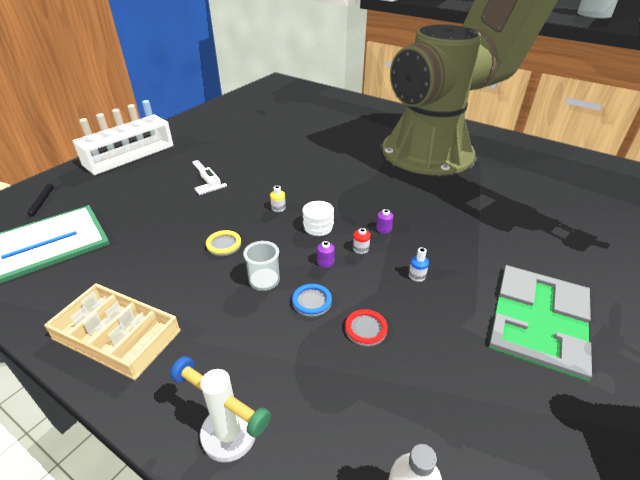

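View pics/top0.png

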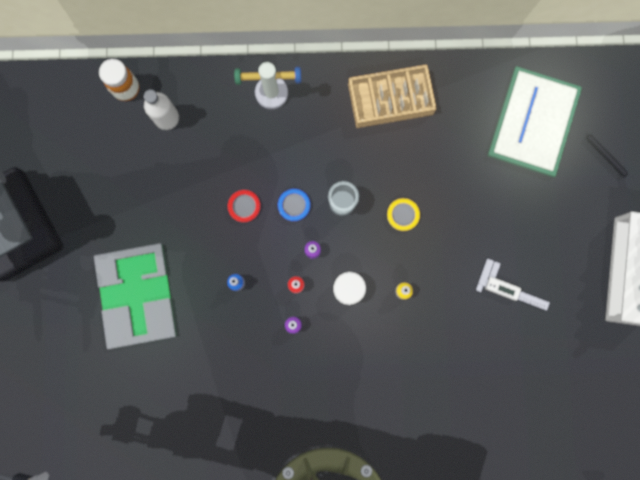

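```bash
cat > h.py <<'E'
from cell import manip
import cv2,numpy as np
M={n:manip.camera_model(n) for n in("scene","top")}
def ray(n,u,v):
    m=M[n];T=np.array(m["cam_to_world"])
    d=np.array([(u-m["cx"])/m["fx"],-(v-m["cy"])/m["fy"],-1]); return T[:3,3],T[:3,:3]@d
def on(n,u,v,z):
    o,d=ray(n,u,v); return (o+d*(z-o[2])/d[2])[:2]
def proj(n,p):
    m=M[n];T=np.array(m["cam_to_world"]);c=T[:3,:3].T@(np.array(p,float)-T[:3,3])
    return m["cx"]-m["fx"]*c[0]/c[2], m["cy"]+m["fy"]*c[1]/c[2]
def tri(a,b):
    (o1,d1),(o2,d2)=ray("scene",*a),ray("top",*b)
    A=np.c_[d1,-d2];s=np.linalg.lstsq(A,o2-o1,rcond=None)[0]
    p,q=o1+d1*s[0],o2+d2*s[1]; return (p+q)/2,np.linalg.norm(p-q)
HUE={"red":[(0,8),(172,180)],"yellow":[(24,34)],"blue":[(100,118)],"purple":[(130,160)],"green":[(50,80)]}
def blobs(im,c,S=110,V=70,amin=25):
    h=cv2.cvtColor(im,cv2.COLOR_RGB2HSV);k=0
    for a,b in HUE[c]:k=k|cv2.inRange(h,(a,S,V),(b,255,255))
    out=[]
    for t in cv2.findContours(k,cv2.RETR_EXTERNAL,cv2.CHAIN_APPROX_NONE)[0]:
        A=cv2.contourArea(t)
        if A>amin:
            x,y,w,hh=cv2.boundingRect(t);out.append((round(A),x+w/2-.5,y+hh/2-.5,w,hh,t))
    return out
E
python3 - <<'E'
from h import *
ims={n:cv2.imread(f"pics/{n}0.png")[:,:,::-1].copy() for n in("scene","top")}
for n in ims:
  for c in HUE:
    for b in blobs(ims[n],c): 
        if 120<b[2]<380 : print(n,c,b[:5],"z12",on(n,b[1],b[2],12).round(),"z35",on(n,b[1],b[2],35).round())
t=ims["top"][:,:,::-1]
a=cv2.resize(t[235:355,80:200],(400,400),interpolation=2);b=cv2.resize(t[235:335,460:560],(400,400),interpolation=2)
cv2.imwrite("pics/crop1.png",np.hstack([a,b]))
s=ims["scene"][:,:,::-1]
cv2.imwrite("pics/crop2.png",np.hstack([cv2.resize(s[250:390,470:610],(400,400)),cv2.resize(s[140:210,175:245],(400,400))]))
cv2.imwrite("pics/crop3.png",np.vstack([cv2.resize(s[180:300,240:440],(800,480))]))
E
```

```text
scene red (1128, 366.0, 326.0, 43, 35) z12 [631. 164.] z35 [649. 172.]
scene red (117, 361.5, 235.5, 18, 12) z12 [434.  42.] z35 [460.  56.]
scene yellow (148, 191.5, 374.5, 20, 16) z12 [849.   1.] z35 [857.  15.]
scene yellow (610, 223.0, 241.5, 35, 24) z12 [ 604. -173.] z35 [ 623. -151.]
scene yellow (78, 277.0, 195.0, 15, 11) z12 [ 414. -190.] z35 [ 441. -167.]
scene blue (317, 182.0, 368.5, 25, 26) z12 [849. -18.] z35 [858.  -3.]
scene blue (942, 311.0, 298.5, 41, 32) z12 [632.  57.] z35 [649.  70.]
scene blue (146, 419.5, 262.0, 18, 15) z12 [441. 172.] z35 [467. 180.]
scene blue (156, 38.0, 244.5, 75, 28) z12 [ 813. -461.] z35 [ 822. -427.]
scene purple (320, 325.5, 255.0, 18, 25) z12 [524.  15.] z35 [546.  30.]
scene purple (270, 384.5, 222.0, 18, 23) z12 [367.  60.] z35 [396.  72.]
scene green (74, 538.5, 363.0, 100, 35) z12 [549. 410.] z35 [570. 408.]
scene green (3134, 541.5, 319.5, 94, 76) z12 [458. 395.] z35 [483. 393.]
scene green (330, 54.0, 261.5, 109, 42) z12 [ 823. -389.] z35 [ 832. -358.]
top red (208, 295.5, 284.0, 18, 17) z12 [458.  56.] z35 [456.  55.]
top red (848, 243.5, 205.5, 34, 34) z12 [628. 163.] z35 [623. 160.]
top yellow (200, 404.0, 290.0, 17, 17) z12 [ 439. -171.] z35 [ 438. -168.]
top yellow (828, 403.5, 214.0, 34, 33) z12 [ 600. -177.] z35 [ 596. -173.]
top blue (204, 234.5, 281.5, 16, 18) z12 [466. 183.] z35 [465. 180.]
top blue (844, 293.5, 204.5, 34, 34) z12 [627.  56.] z35 [623.  55.]
top purple (202, 293.0, 325.0, 17, 17) z12 [373.  63.] z35 [373.  62.]
top purple (196, 312.5, 249.0, 16, 17) z12 [531.  18.] z35 [528.  18.]
top green (2625, 134.5, 293.5, 72, 82) z12 [447. 393.] z35 [446. 386.]
```

View pics/crop1.png

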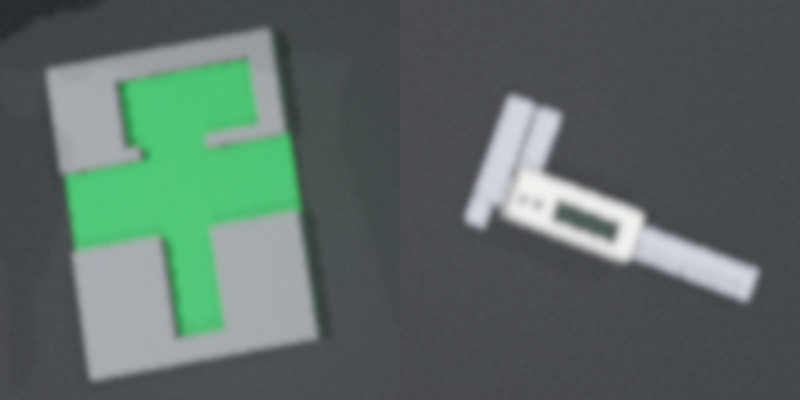

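View pics/crop2.png

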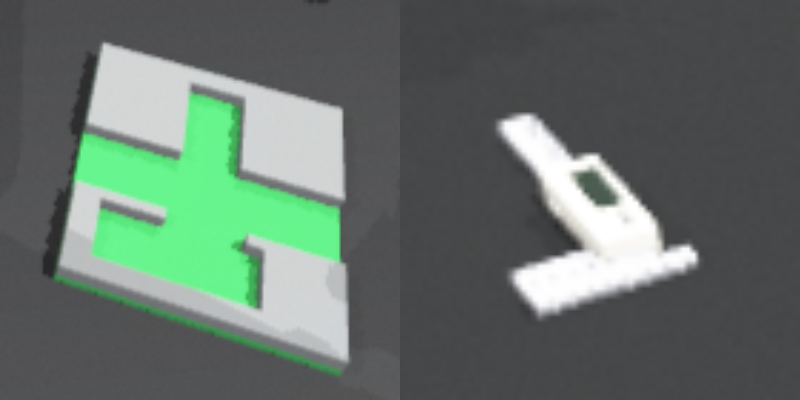

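View pics/crop3.png

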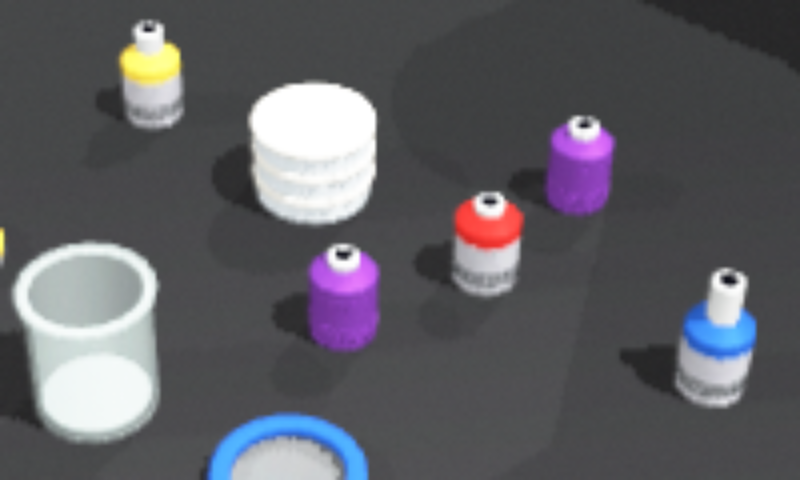

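Run:
```python
from h import *
t=cv2.imread("pics/top0.png")[:,:,::-1].copy();s=cv2.imread("pics/scene0.png")[:,:,::-1].copy()
print("dishes",on("top",349.5,288,45),"scene",on("scene",318,211,45),"beaker",on("top",343,198,67),on("scene",262,254,67))
# tray outline: non-dark (gray+green) region
g=cv2.cvtColor(t,cv2.COLOR_RGB2HSV)
def big(mask,roi):
    m=np.zeros_like(mask);x0,y0,x1,y1=roi;m[y0:y1,x0:x1]=mask[y0:y1,x0:x1]
    return max(cv2.findContours(m,cv2.RETR_EXTERNAL,cv2.CHAIN_APPROX_NONE)[0],key=cv2.contourArea)
m=cv2.inRange(g,(0,0,105),(180,255,255))
def rect(n,c,z):
    w=np.array([on(n,*p[0],z) for p in c],np.float32); r=cv2.minAreaRect(w);print(n,"z",z,r,cv2.boxPoints(r).round().tolist());return w
rect("top",big(m,(85,235,190,355)),12)
gm=cv2.inRange(g,(50,110,70),(80,255,255));
c=big(gm,(85,235,190,355));rect("top",c,4)
c=big(m,(465,245,560,325));rect("top",c,6);print("cal contour area",cv2.contourArea(c))
# housing: whiter/warmer  
hs=cv2.cvtColor(s,cv2.COLOR_RGB2HSV);ms=cv2.inRange(hs,(0,0,110),(180,255,255))
rect("scene",big(cv2.inRange(hs,(0,0,120),(180,90,255))|cv2.inRange(hs,(50,110,70),(80,255,255)),(480,255,605,385)),12)
rect("scene",big(ms,(180,150,240,205)),6)
b=t[245:325,465:560].astype(int);w=((b[:,:,0]>=b[:,:,2])&(b.sum(2)>450)).astype(np.uint8)
print("housing px",w.sum())
cc=max(cv2.findContours(w,0,1)[0],key=cv2.contourArea)+np.array([465,245]);rect("top",cc,16)
```

```text
dishes [444.59330683 -55.44388611] scene [451.55923136 -51.50812726] beaker [626.84744946 -47.01405284] [636.14178329 -41.49800441]
top z 12 ((442.9374694824219, 393.25738525390625), (201.22528076171875, 148.242431640625), 8.95387077331543) [[332.0, 451.0], [355.0, 304.0], [554.0, 336.0], [531.0, 482.0]]
top z 4 ((458.0252685546875, 391.43072509765625), (139.3621368408203, 161.05831909179688), 55.134857177734375) [[352.0, 380.0], [484.0, 288.0], [564.0, 403.0], [432.0, 495.0]]
top z 6 ((441.3981628417969, -406.174072265625), (155.9930419921875, 75.59778594970703), 68.50182342529297) [[378.0, -465.0], [448.0, -493.0], [505.0, -347.0], [435.0, -320.0]]
cal contour area 1181.5
scene z 12 ((447.900634765625, 393.7817687988281), (208.88558959960938, 144.5406494140625), 9.056757926940918) [[333.0, 449.0], [356.0, 306.0], [562.0, 339.0], [540.0, 482.0]]
scene z 6 ((446.5589904785156, -403.847900390625), (162.07125854492188, 71.19647216796875), 69.1644058227539) [[384.0, -467.0], [451.0, -492.0], [509.0, -341.0], [442.0, -315.0]]
housing px 346
top z 16 ((437.340087890625, -376.8108215332031), (68.17377471923828, 29.2336483001709), 67.2018814086914) [[411.0, -403.0], [438.0, -414.0], [464.0, -351.0], [437.0, -340.0]]
```

The red lens I want is at top (296,285) / scene (362,236). It has a red band on a steel barrel. The look-alikes are the purple ones at top (312,250) and (293,325), purple all over and not wanted. The blue lens is at (235,282) and the yellow at (404,290), both clear of confusion in the close crop. The tray cut-out has its jaws towards +x and long side towards −y. The caliper is at (505,290), and the sizes agree (156x76 against 151x70).

```bash
cat > go.py <<'E'
import sys,numpy as np
from cell import manip
from scipy.spatial.transform import Rotation as R
# usage: go.py x y z yaw(deg): shift/turn in tool axes
x,y,z,w=map(float,sys.argv[1:5]);s=manip.read_state()
R0=R.from_euler('xyz',s["eef_rot"]);T=R.from_euler('xyz',[np.pi,0,np.radians(w)])
print("t",round(s["clock"],2),"pos",s["eef_pos"].round(1),"rot",np.degrees(s["eef_rot"]).round(1),"gap",round(s["finger_gap"],1),"F",s["wrist_force"].round(1),"j1,j6",s["joints"][[0,5]].round(2))
print("delta m",((R0.inv().apply(np.array([x,y,z])-s["eef_pos"]))/1000).round(4),"turn",(R0.inv()*T).as_rotvec().round(3))
E
python3 go.py 466 180 120 180
```

```text
t 0.1 pos [140.2 531.6 174.6] rot [-179.9   -0.   165.2] gap 94.2 F [-0.   0.8  0. ] j1,j6 [ 1.25 -0.07]
delta m [-0.4047 -0.2568  0.0548] turn [-0.001 -0.    -0.258]
```

```bash
python3 -m pendant '[{"claw":0.06,"delta_pos":[-0.405,-0.257,0.055],"rotation":[0,0,-0.258]},{"claw":0.06,"delta_pos":[-0.405,-0.257,0.055],"rotation":[0,0,-0.258]},{"claw":0.06,"delta_pos":[-0.405,-0.257,0.055],"rotation":[0,0,-0.258]},{"claw":0.06,"delta_pos":[-0.405,-0.257,0.055],"rotation":[0,0,-0.258]},{"claw":0.06,"delta_pos":[-0.405,-0.257,0.055],"rotation":[0,0,-0.258]},{"claw":0.06,"delta_pos":[-0.405,-0.257,0.055],"rotation":[0,0,-0.258]},{"claw":0.06,"delta_pos":[-0.405,-0.257,0.055],"rotation":[0,0,-0.258]},{"claw":0.06,"delta_pos":[-0.405,-0.257,0.055],"rotation":[0,0,-0.258]},{"claw":0.06,"delta_pos":[-0.405,-0.257,0.055],"rotation":[0,0,-0.258]},{"claw":0.06,"delta_pos":[-0.405,-0.257,0.055],"rotation":[0,0,-0.258]}]' 20; python3 go.py 466 180 12 180
```

```text
clock: 1.35
eef_pos: [465.8, 180.0, 119.6]
eef_rot: [-3.141, -0.001, 3.142]
wrist_force: [-0.4, 0.7, 0.1]
finger_gap: 60.0
t 1.35 pos [465.8 180.  119.6] rot [-1.799e+02 -1.000e-01  1.800e+02] gap 60.0 F [-0.4  0.7  0.1] j1,j6 [ 0.3  -1.27]
delta m [-3.000e-04  1.000e-04  1.076e-01] turn [-0.001 -0.001 -0.   ]
```

```bash
python3 -m pendant '[{"claw":0.06,"delta_pos":[0,0,0.04],"rotation":[0,0,0]},{"claw":0.06,"delta_pos":[0,0,0.08],"rotation":[0,0,0]},{"claw":0.06,"delta_pos":[0,0,0.107],"rotation":[0,0,0]},{"claw":0.06,"delta_pos":[0,0,0.107],"rotation":[0,0,0]},{"claw":0.02,"delta_pos":[0,0,0.107],"rotation":[0,0,0]},{"claw":0.02,"delta_pos":[0,0,0.107],"rotation":[0,0,0]},{"claw":0.02,"delta_pos":[0,0,0.107],"rotation":[0,0,0]},{"claw":0.02,"delta_pos":[0,0,0.107],"rotation":[0,0,0]}]' 20
python3 - <<'E'
from h import *
cv2.imwrite("pics/s1.png",cv2.resize(manip.camera("scene")[180:340,330:530,::-1],(800,600)))
E
python3 go.py 629.5 56.5 130 180
```

```text
clock: 2.35
eef_pos: [465.8, 179.9, 13.0]
eef_rot: [-3.141, -0.0, 3.141]
wrist_force: [0.2, -0.2, 0.2]
finger_gap: 23.4
t 2.4 pos [465.8 179.9  12.8] rot [-179.9   -0.   180. ] gap 21.5 F [-0.9  0.1 -0.3] j1,j6 [ 0.3  -1.27]
delta m [-0.1637 -0.1235 -0.1172] turn [-0.001 -0.001 -0.   ]
```

View pics/s1.png

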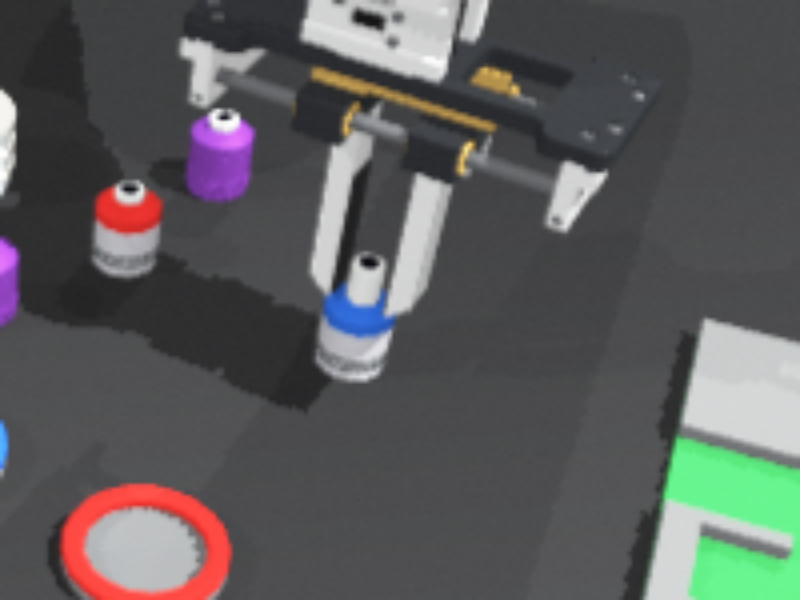

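Run:
```python
from h import *
u,v=proj("scene",(465.8,180,13));print("TCP px",u,v,"crop",(u-330)*4,(v-180)*3.75)
for n in("scene","top"):
  im=manip.camera(n)
  for b in blobs(im,"blue"):
    if 120<b[2]<380: print(n,b[:5],on(n,b[1],b[2],35).round())
cv2.imwrite("pics/t1.png",cv2.resize(im[200:360,140:340,::-1],(800,600)))
```

```text
TCP px 418.13432206671587 270.65180347446426 crop 352.53728826686347 339.944263029241
scene (317, 182.0, 368.5, 25, 26) [858.  -3.]
scene (942, 311.0, 298.5, 41, 32) [649.  70.]
scene (114, 419.5, 262.5, 18, 14) [468. 180.]
scene (156, 38.0, 244.5, 75, 28) [ 822. -427.]
top (848, 293.5, 204.5, 34, 34) [623.  55.]
```

View pics/t1.png

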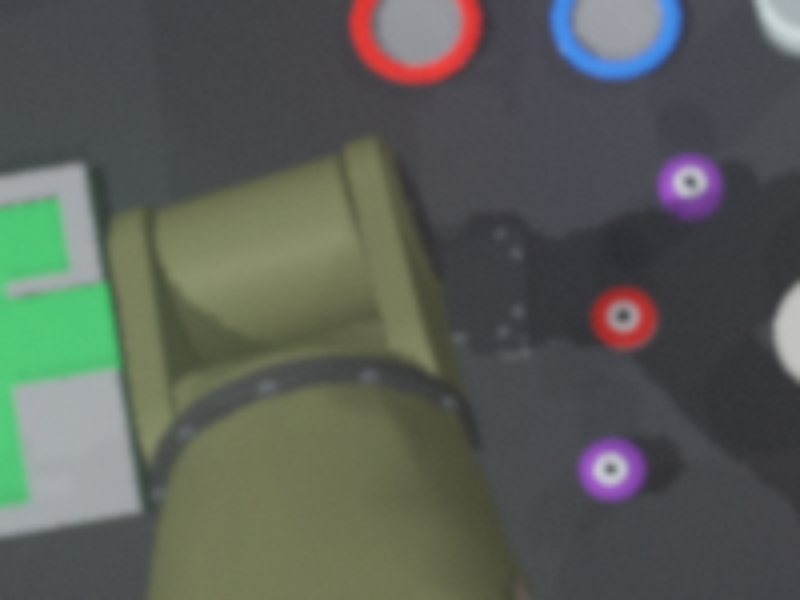

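```bash
python3 - <<'E'
from h import *
for c in((408,312),(330,295),(425,290)):
  u,v=330+c[0]/4,180+c[1]/3.75
  print(c,[ (z,on("scene",u,v,z).round(0)) for z in(0,13,30,40)])
for p in [(466,180+y,13) for y in(-23,-11,11,23)]: 
  u,v=proj("scene",p);print(p,(u-330)*4,(v-180)*3.75)
E
python3 go.py 629.5 56.5 130 180
```

```text
(408, 312) [(0, array([418., 189.])), (13, array([432., 193.])), (30, array([452., 198.])), (40, array([463., 201.]))]
(330, 295) [(0, array([427., 153.])), (13, array([441., 158.])), (30, array([460., 164.])), (40, array([471., 167.]))]
(425, 290) [(0, array([397., 189.])), (13, array([412., 193.])), (30, array([432., 198.])), (40, array([444., 201.]))]
(466, 157, 13) 306.4574899734612 322.13891327767567
(466, 169, 13) 330.2650902677035 331.49523742660335
(466, 191, 13) 374.7081535570296 348.9612441289587
(466, 203, 13) 399.3946717808517 358.66298070701885
t 2.5 pos [465.7 179.9  12.7] rot [-179.9   -0.   180. ] gap 20.2 F [-0.7  0.1 -0.2] j1,j6 [ 0.3  -1.27]
delta m [-0.1637 -0.1235 -0.1173] turn [-0.001 -0.001 -0.   ]
```

Run:
```python
from h import *
for z in(110,130,150): print(z,on("top",270,257.3,z).round(0),on("top",270,295,z).round(0))
im=manip.camera("scene");cv2.imwrite("pics/s2.png",im[:,:,::-1]);cv2.imwrite("pics/s2c.png",cv2.resize(im[225:295,375:465,::-1],(800,600),interpolation=cv2.INTER_CUBIC))
```

```text
110 [505. 100.] [432. 101.]
130 [502.  99.] [431. 100.]
150 [500.  97.] [430.  98.]
```

View pics/s2c.png

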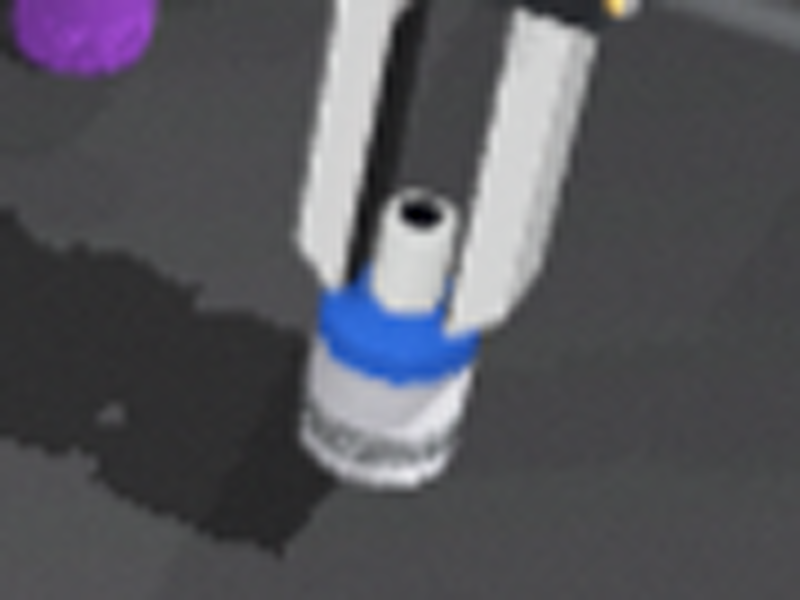

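Run:
```python
from h import *
for c in((445,330),(505,315),(340,290)):
  u,v=375+c[0]/8.89,225+c[1]/8.57
  print(c,[ (z,on("scene",u,v,z).round(0)) for z in(30,35,40,45,50)])
```

```text
(445, 330) [(30, array([459., 188.])), (35, array([465., 190.])), (40, array([471., 191.])), (45, array([476., 193.])), (50, array([482., 194.]))]
(505, 315) [(30, array([448., 196.])), (35, array([454., 198.])), (40, array([460., 199.])), (45, array([465., 201.])), (50, array([471., 202.]))]
(340, 290) [(30, array([460., 165.])), (35, array([465., 167.])), (40, array([471., 169.])), (45, array([477., 170.])), (50, array([482., 172.]))]
```

The picture shows the fingertips round the nose, not the barrel. In the scene crop the tips are at (445,330), about 42 mm up, while the state reports 13 mm. I'll open, go down in small steps and watch the force and the picture.

```bash
python3 -m pendant '[{"claw":0.06,"delta_pos":[0,0,0],"rotation":[0,0,0]},{"claw":0.06,"delta_pos":[0,0,0],"rotation":[0,0,0]},{"claw":0.06,"delta_pos":[0,0,0],"rotation":[0,0,0]},{"claw":0.06,"delta_pos":[0,0,0],"rotation":[0,0,0]},{"claw":0.06,"delta_pos":[0,0,0.005],"rotation":[0,0,0]},{"claw":0.06,"delta_pos":[0,0,0.01],"rotation":[0,0,0]},{"claw":0.06,"delta_pos":[0,0,0.01],"rotation":[0,0,0]}]'
python3 - <<'E'
from h import *
im=manip.camera("scene");cv2.imwrite("pics/s3.png",cv2.resize(im[225:295,375:465,::-1],(800,600),interpolation=cv2.INTER_CUBIC))
for y in(150,210):
  for x in (458,474):
    for z in(3,32):
      u,v=proj("scene",(x,y,z));print((x,y,z),"crop",round((u-375)*8.89),round((v-225)*8.57))
E
```

```text
clock: 3.42
eef_pos: [465.4, 179.8, 2.1]
eef_rot: [-3.14, -0.002, 3.141]
wrist_force: [0.2, 0.6, 0.7]
finger_gap: 60.3
(458, 150, 3) crop 261 351
(458, 150, 32) crop 279 252
(474, 150, 3) crop 228 393
(474, 150, 32) crop 245 293
(458, 210, 3) crop 527 459
(458, 210, 32) crop 552 359
(474, 210, 3) crop 496 503
(474, 210, 32) crop 520 403
```

View pics/s3.png

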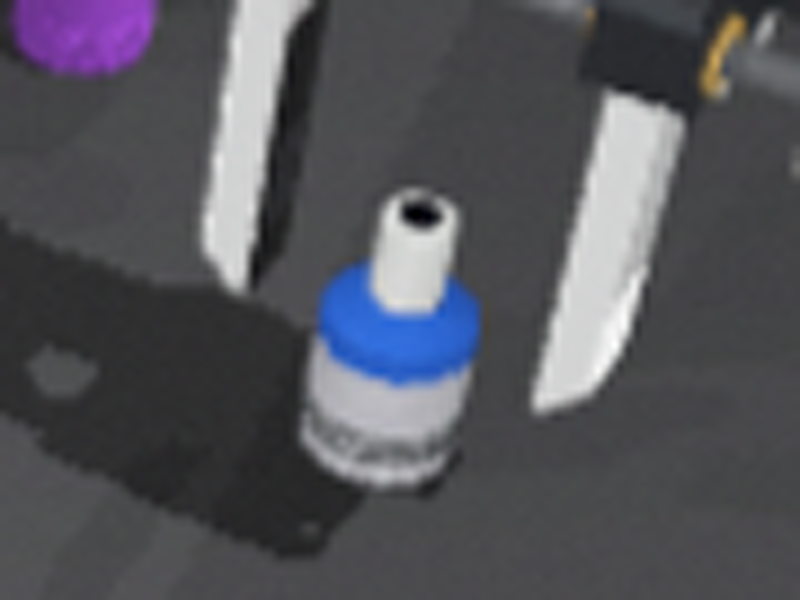

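The fingertips match projections at z about 32 while the state reads 2, so the real tips are about 29–30 mm above the reported TCP, with x and y correct. I'll use the pictures for height.

```bash
python3 -m pendant '[{"claw":0.06,"delta_pos":[0,0,0.005],"rotation":[0,0,0]},{"claw":0.06,"delta_pos":[0,0,0.01],"rotation":[0,0,0]},{"claw":0.06,"delta_pos":[0,0,0.014],"rotation":[0,0,0]},{"claw":0.06,"delta_pos":[0,0,0.018],"rotation":[0,0,0]},{"claw":0.06,"delta_pos":[0,0,0.018],"rotation":[0,0,0]}]'
python3 - <<'E'
from h import *
im=manip.camera("scene");cv2.imwrite("pics/s4.png",cv2.resize(im[225:295,375:465,::-1],(800,600),interpolation=cv2.INTER_CUBIC))
for y in(150,210):
    for z in(0,12,):
      u,v=proj("scene",(474,y,z));print((y,z),"crop",round((u-375)*8.89),round((v-225)*8.57))
E
```

```text
clock: 4.1
eef_pos: [465.3, 179.7, -16.0]
eef_rot: [-3.14, -0.002, 3.142]
wrist_force: [0.6, 0.6, 0.3]
finger_gap: 59.6
(150, 0) crop 226 403
(150, 12) crop 233 362
(210, 0) crop 494 513
(210, 12) crop 504 473
```

View pics/s4.png

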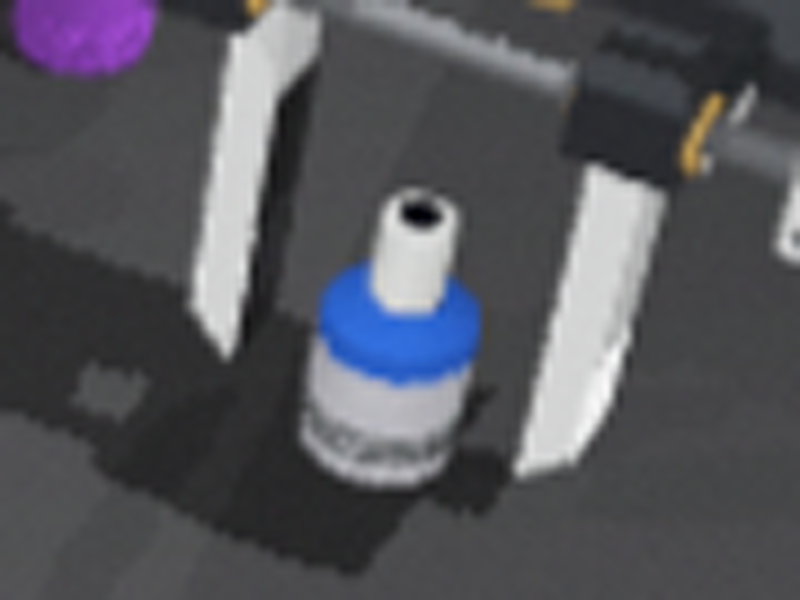

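Tips are now at z about 12, as wanted (left (232,358) against a predicted (233,362)). Closing.

```bash
python3 -m pendant '[{"claw":0.02,"delta_pos":[0,0,0],"rotation":[0,0,0]},{"claw":0.02,"delta_pos":[0,0,0],"rotation":[0,0,0]},{"claw":0.02,"delta_pos":[0,0,0],"rotation":[0,0,0]},{"claw":0.02,"delta_pos":[0,0,0],"rotation":[0,0,0]},{"claw":0.02,"delta_pos":[0,0,-0.04],"rotation":[0,0,0]},{"claw":0.02,"delta_pos":[0,0,-0.09],"rotation":[0,0,0]},{"claw":0.02,"delta_pos":[0,0,-0.1],"rotation":[0,0,0]},{"claw":0.02,"delta_pos":[0,0,-0.1],"rotation":[0,0,0]}]' 25
python3 - <<'E'
from h import *
im=manip.camera("scene");cv2.imwrite("pics/s5.png",im[80:340,200:560,::-1])
E
python3 go.py 629.5 56.5 84 180
```

```text
clock: 5.15
eef_pos: [465.6, 179.9, 84.1]
eef_rot: [-3.141, -0.001, 3.141]
wrist_force: [0.1, -1.0, -1.2]
finger_gap: 30.6
t 5.2 pos [465.1 179.7  83.2] rot [-179.9   -0.2  180. ] gap 31.1 F [-0.5 -0.5 -1.9] j1,j6 [ 0.3  -1.27]
delta m [-0.1644 -0.1232 -0.001 ] turn [-0.002 -0.003 -0.   ]
```

View pics/s5.png

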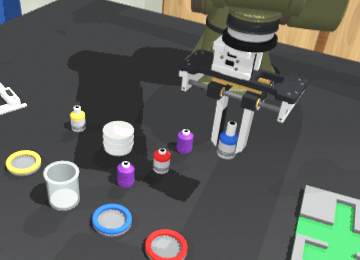

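Held (gap 31, lens hanging between the fingers). Moving over the blue pot.

```bash
python3 -m pendant '[{"claw":0.02,"delta_pos":[-0.04,-0.03,0],"rotation":[0,0,0]},{"claw":0.02,"delta_pos":[-0.08,-0.06,0],"rotation":[0,0,0]},{"claw":0.02,"delta_pos":[-0.12,-0.09,0],"rotation":[0,0,0]},{"claw":0.02,"delta_pos":[-0.15,-0.112,0],"rotation":[0,0,0]},{"claw":0.02,"delta_pos":[-0.164,-0.123,0],"rotation":[0,0,0]},{"claw":0.02,"delta_pos":[-0.164,-0.123,0.04],"rotation":[0,0,0]},{"claw":0.02,"delta_pos":[-0.164,-0.123,0.075],"rotation":[0,0,0]},{"claw":0.02,"delta_pos":[-0.164,-0.123,0.075],"rotation":[0,0,0]}]'
python3 - <<'E'
from h import *
im=manip.camera("scene");cv2.imwrite("pics/s6.png",cv2.resize(im[215:335,230:390,::-1],(800,600),interpolation=cv2.INTER_CUBIC))
for b in blobs(im,"blue"):
    if 200<b[2]<340 and 250<b[1]<400: print(b[:5],on("scene",b[1],b[2],35+24).round())
E
python3 go.py 629.5 56.5 -11 180
```

```text
clock: 6.2
eef_pos: [626.4, 56.5, 3.8]
eef_rot: [-3.14, -0.01, 3.141]
wrist_force: [-0.1, -0.0, -0.3]
finger_gap: 31.0
(336, 311.5, 300.0, 40, 29) [670.  85.]
(124, 309.5, 280.0, 16, 15) [635.  57.]
t 6.25 pos [627.9  56.6   6.3] rot [-179.9   -0.4  180. ] gap 31.0 F [ 0.3  0.5 -0.1] j1,j6 [ 0.03 -1.54]
delta m [-0.0017 -0.      0.0173] turn [-0.002 -0.006 -0.   ]
```

View pics/s6.png

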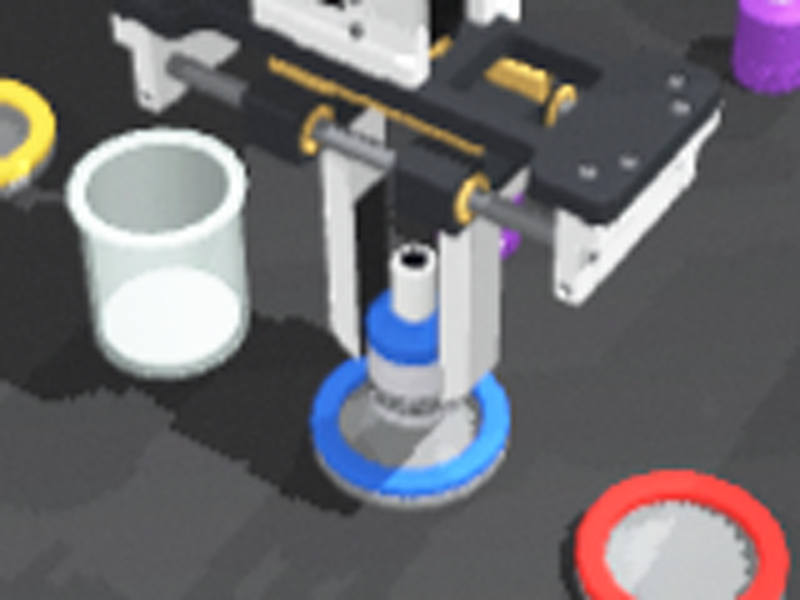

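Lens is over the pot recess (lens (410,330), rim centre (410,425) in the crop, consistent with a foot 22 mm up). Lower, release, lift.

```bash
python3 -m pendant '[{"claw":0.02,"delta_pos":[-0.002,0,0.009],"rotation":[0,0,0]},{"claw":0.02,"delta_pos":[-0.002,0,0.0175],"rotation":[0,0,0]},{"claw":0.02,"delta_pos":[-0.002,0,0.0175],"rotation":[0,0,0]},{"claw":0.02,"delta_pos":[-0.002,0,0.0175],"rotation":[0,0,0]}]'; python3 go.py 629.5 56.5 -11 180
```

```text
clock: 6.75
eef_pos: [629.8, 56.6, -10.9]
eef_rot: [-3.14, -0.006, 3.141]
wrist_force: [0.8, -0.1, -1.3]
finger_gap: 30.9
t 6.75 pos [629.8  56.6 -10.9] rot [-179.9   -0.4  180. ] gap 30.9 F [ 0.8 -0.1 -1.3] j1,j6 [ 0.03 -1.54]
delta m [ 0.0003 -0.0001  0.0001] turn [-0.002 -0.006 -0.   ]
```

```bash
python3 -m pendant '[{"claw":0.02,"delta_pos":[0,0,0.001],"rotation":[0,0.006,0]},{"claw":0.055,"delta_pos":[0,0,0.001],"rotation":[0,0,0]},{"claw":0.055,"delta_pos":[0,0,0.001],"rotation":[0,0,0]},{"claw":0.055,"delta_pos":[0,0,0.001],"rotation":[0,0,0]},{"claw":0.06,"delta_pos":[0,0,0.001],"rotation":[0,0,0]},{"claw":0.06,"delta_pos":[0,0,-0.04],"rotation":[0,0,0]},{"claw":0.06,"delta_pos":[0,0,-0.1],"rotation":[0,0,0]},{"claw":0.06,"delta_pos":[0,0,-0.1],"rotation":[0,0,0]}]'
python3 - <<'E'
from h import *
im=manip.camera("scene");cv2.imwrite("pics/s7.png",cv2.resize(im[215:335,230:390,::-1],(800,600),interpolation=cv2.INTER_CUBIC))
E
python3 go.py 458 55.5 84 180
```

```text
clock: 7.75
eef_pos: [632.8, 56.9, 94.2]
eef_rot: [-3.14, 0.002, 3.141]
wrist_force: [0.5, -0.4, -0.8]
finger_gap: 60.0
t 7.8 pos [631.4  56.8  91.1] rot [-1.799e+02 -1.000e-01  1.800e+02] gap 59.8 F [-0.9 -0.7  0.1] j1,j6 [ 0.03 -1.54]
delta m [ 0.1734 -0.0013  0.0075] turn [-0.001 -0.002 -0.   ]
```

View pics/s7.png

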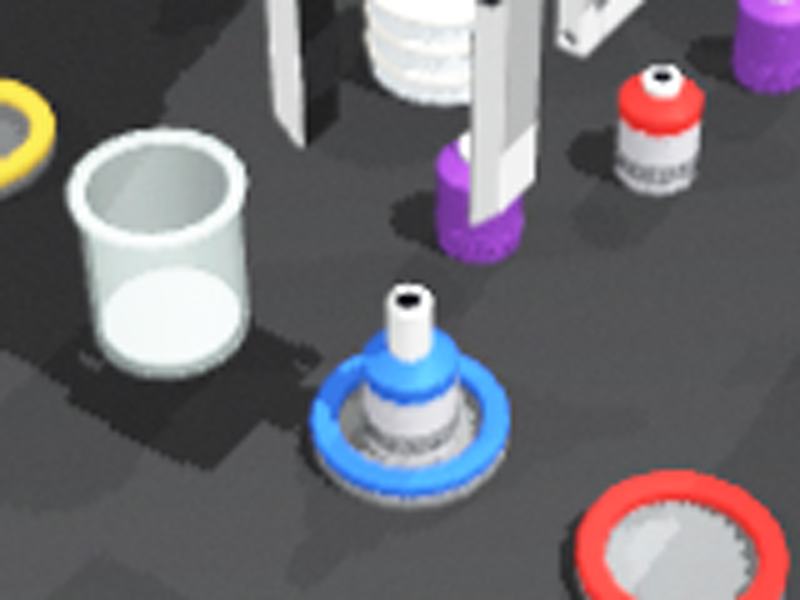

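The blue lens stands centred in its pot (foot (410,445), recess centre (410,425)). Next is red.

```bash
python3 -m pendant '[{"claw":0.06,"delta_pos":[0.05,-0.001,0],"rotation":[0,0,0]},{"claw":0.06,"delta_pos":[0.1,-0.001,0],"rotation":[0,0,0]},{"claw":0.06,"delta_pos":[0.15,-0.001,0.007],"rotation":[0,0,0]},{"claw":0.06,"delta_pos":[0.173,-0.001,0.007],"rotation":[0,0,0]},{"claw":0.06,"delta_pos":[0.173,-0.001,0.007],"rotation":[0,0,0]},{"claw":0.06,"delta_pos":[0.173,-0.001,0.05],"rotation":[0,0,0]},{"claw":0.06,"delta_pos":[0.173,-0.001,0.07],"rotation":[0,0,0]},{"claw":0.06,"delta_pos":[0.173,-0.001,0.07],"rotation":[0,0,0]}]'
python3 - <<'E'
from h import *
im=manip.camera("scene");cv2.imwrite("pics/s8.png",cv2.resize(im[175:295,290:450,::-1],(800,600),interpolation=cv2.INTER_CUBIC))
E
python3 go.py 458 55.5 -16 180
```

```text
clock: 8.8
eef_pos: [458.0, 55.6, 19.9]
eef_rot: [-3.14, -0.006, 3.141]
wrist_force: [1.2, -0.5, 0.8]
finger_gap: 60.1
t 8.85 pos [458.6  55.7  21.1] rot [-179.9   -0.2  180. ] gap 60.2 F [ 0.  -0.8 -0. ] j1,j6 [ 0.04 -1.53]
delta m [ 0.0005 -0.0001  0.0371] turn [-0.002 -0.004 -0.   ]
```

View pics/s8.png

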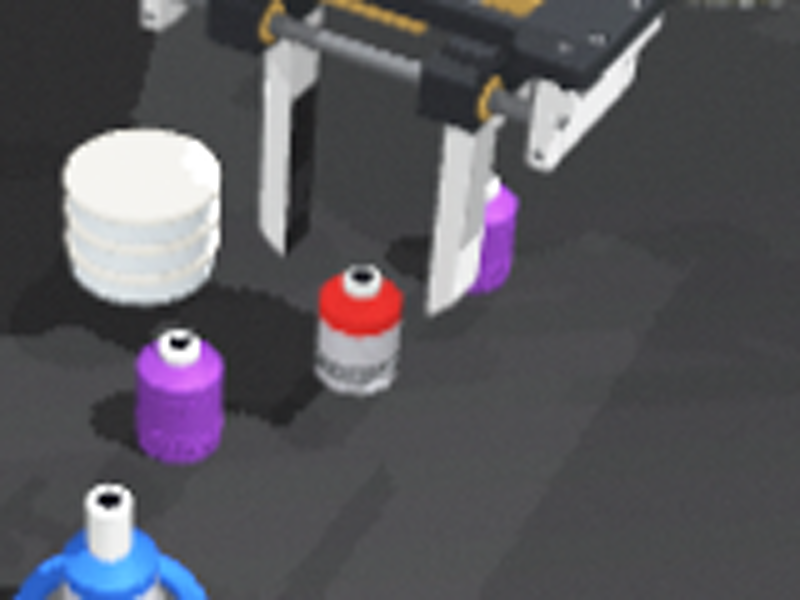

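Fingers straddle the red lens evenly ((285,250) and (435,310), lens at (360,330)), with the dishes and purple lenses clear. Go down and grip.

```bash
python3 -m pendant '[{"claw":0.06,"delta_pos":[0,0,0.02],"rotation":[0,0,0]},{"claw":0.06,"delta_pos":[0,0,0.037],"rotation":[0,0,0]},{"claw":0.06,"delta_pos":[0,0,0.037],"rotation":[0,0,0]},{"claw":0.02,"delta_pos":[0,0,0.037],"rotation":[0,0,0]},{"claw":0.02,"delta_pos":[0,0,0.037],"rotation":[0,0,0]},{"claw":0.02,"delta_pos":[0,0,0.037],"rotation":[0,0,0]},{"claw":0.02,"delta_pos":[0,0,0.037],"rotation":[0,0,0]},{"claw":0.02,"delta_pos":[0,0,0],"rotation":[0,0,0]},{"claw":0.02,"delta_pos":[0,0,-0.06],"rotation":[0,0,0]},{"claw":0.02,"delta_pos":[0,0,-0.063],"rotation":[0,0,0]}]';python3 go.py 629.5 163.5 84 180
```

```text
clock: 10.1
eef_pos: [460.8, 55.9, 87.6]
eef_rot: [-3.14, 0.003, 3.142]
wrist_force: [0.0, 0.1, -1.0]
finger_gap: 30.9
t 10.1 pos [460.8  55.9  87.6] rot [-179.9    0.2  180. ] gap 30.9 F [ 0.   0.1 -1. ] j1,j6 [ 0.04 -1.53]
delta m [-0.1687  0.1076  0.004 ] turn [-0.001  0.003 -0.   ]
```

```bash
python3 -m pendant '[{"claw":0.02,"delta_pos":[-0.04,0.026,0],"rotation":[0,0,0]},{"claw":0.02,"delta_pos":[-0.08,0.052,0],"rotation":[0,0,0]},{"claw":0.02,"delta_pos":[-0.12,0.078,0],"rotation":[0,0,0]},{"claw":0.02,"delta_pos":[-0.155,0.1,0],"rotation":[0,0,0]},{"claw":0.02,"delta_pos":[-0.1687,0.1076,0.004],"rotation":[0,0.003,0]},{"claw":0.02,"delta_pos":[-0.1687,0.1076,0.04],"rotation":[0,0.003,0]},{"claw":0.02,"delta_pos":[-0.1687,0.1076,0.08],"rotation":[0,0.003,0]},{"claw":0.02,"delta_pos":[-0.1687,0.1076,0.08],"rotation":[0,0.003,0]},{"claw":0.02,"delta_pos":[-0.1687,0.1076,0.08],"rotation":[0,0.003,0]}]'
python3 - <<'E'
from h import *
im=manip.camera("scene");cv2.imwrite("pics/s9.png",cv2.resize(im[235:355,290:450,::-1],(800,600),interpolation=cv2.INTER_CUBIC))
E
python3 go.py 629.5 163.5 -11 180
```

```text
clock: 11.22
eef_pos: [630.2, 163.5, 9.0]
eef_rot: [-3.141, 0.001, 3.141]
wrist_force: [-0.1, -0.4, -0.9]
finger_gap: 30.9
t 11.28 pos [630.6 163.6   9.6] rot [-1.8e+02  1.0e-01  1.8e+02] gap 30.9 F [ 0.7  0.1 -1.2] j1,j6 [ 0.2  -1.37]
delta m [ 0.0011 -0.      0.0206] turn [-0.001  0.002 -0.   ]
```

View pics/s9.png

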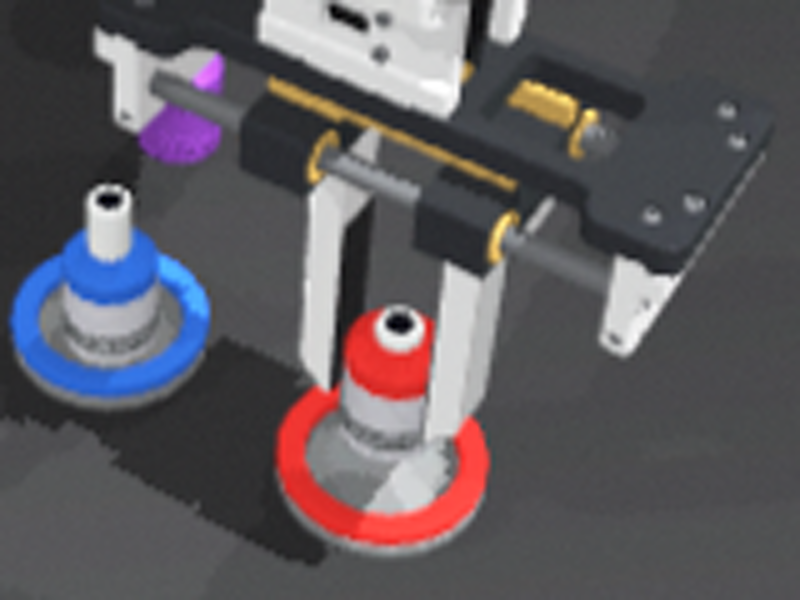

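Lens is over the red pot ((390,400) against recess (383,465)), blue undisturbed. Lower and release.

```bash
python3 -m pendant '[{"claw":0.02,"delta_pos":[0.001,0,0.01],"rotation":[0,0,0]},{"claw":0.02,"delta_pos":[0.001,0,0.0213],"rotation":[0,0,0]},{"claw":0.02,"delta_pos":[0.001,0,0.0213],"rotation":[0,0,0]},{"claw":0.055,"delta_pos":[0.001,0,0.0213],"rotation":[0,0,0]},{"claw":0.055,"delta_pos":[0.001,0,0.0213],"rotation":[0,0,0]},{"claw":0.055,"delta_pos":[0.001,0,0.0213],"rotation":[0,0,0]},{"claw":0.06,"delta_pos":[0.001,0,0.0213],"rotation":[0,0,0]},{"claw":0.06,"delta_pos":[0.001,0,-0.03],"rotation":[0,0,0]},{"claw":0.06,"delta_pos":[0.001,0,-0.08],"rotation":[0,0,0]},{"claw":0.06,"delta_pos":[0.001,0,-0.08],"rotation":[0,0,0]}]'
python3 - <<'E'
from h import *
im=manip.camera("scene");cv2.imwrite("pics/s10.png",cv2.resize(im[235:355,290:450,::-1],(800,600),interpolation=cv2.INTER_CUBIC))
E
python3 go.py 439.5 -167.5 84 180
```

```text
clock: 12.52
eef_pos: [631.4, 164.1, 94.2]
eef_rot: [3.141, 0.009, 3.141]
wrist_force: [-0.2, 0.9, -0.3]
finger_gap: 59.7
t 12.57 pos [630.1 163.8  91.3] rot [-180.     0.3  180. ] gap 60.0 F [ 0.5 -0.2  0.5] j1,j6 [ 0.2  -1.37]
delta m [ 0.1906 -0.3313  0.0064] turn [-0.     0.005 -0.   ]
```

View pics/s10.png

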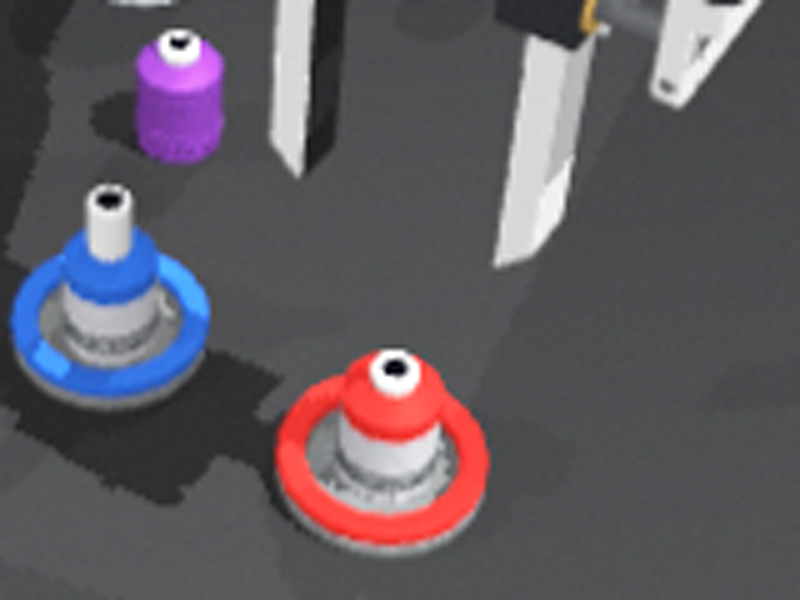

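The red lens stands in its pot, centred (foot (388,470), recess (383,460)). Next is yellow.

```bash
python3 -m pendant '[{"claw":0.06,"delta_pos":[0.03,-0.05,0],"rotation":[0,0,0]},{"claw":0.06,"delta_pos":[0.06,-0.1,0],"rotation":[0,0,0]},{"claw":0.06,"delta_pos":[0.09,-0.155,0],"rotation":[0,0,0]},{"claw":0.06,"delta_pos":[0.12,-0.21,0],"rotation":[0,0,0]},{"claw":0.06,"delta_pos":[0.15,-0.26,0],"rotation":[0,0,0]},{"claw":0.06,"delta_pos":[0.18,-0.31,0.006],"rotation":[0,0.005,0]},{"claw":0.06,"delta_pos":[0.1906,-0.3313,0.006],"rotation":[0,0.005,0]},{"claw":0.06,"delta_pos":[0.1906,-0.3313,0.006],"rotation":[0,0.005,0]},{"claw":0.06,"delta_pos":[0.1906,-0.3313,0.05],"rotation":[0,0.005,0]},{"claw":0.06,"delta_pos":[0.1906,-0.3313,0.05],"rotation":[0,0.005,0]}]'
python3 - <<'E'
from h import *
im=manip.camera("scene");cv2.imwrite("pics/s11.png",cv2.resize(im[130:250,200:360,::-1],(800,600),interpolation=cv2.INTER_CUBIC))
E
python3 go.py 439.5 -167.5 -16 180
```

```text
clock: 13.82
eef_pos: [438.2, -165.9, 37.9]
eef_rot: [3.139, -0.005, -3.141]
wrist_force: [-0.3, -0.1, 0.6]
finger_gap: 60.1
t 13.88 pos [ 439.3 -166.4   39.7] rot [ 179.9   -0.2 -180. ] gap 60.1 F [-0.2 -0.3  0.4] j1,j6 [-0.44 -2.01]
delta m [-0.0003 -0.0011  0.0557] turn [ 0.001 -0.003  0.001]
```

View pics/s11.png

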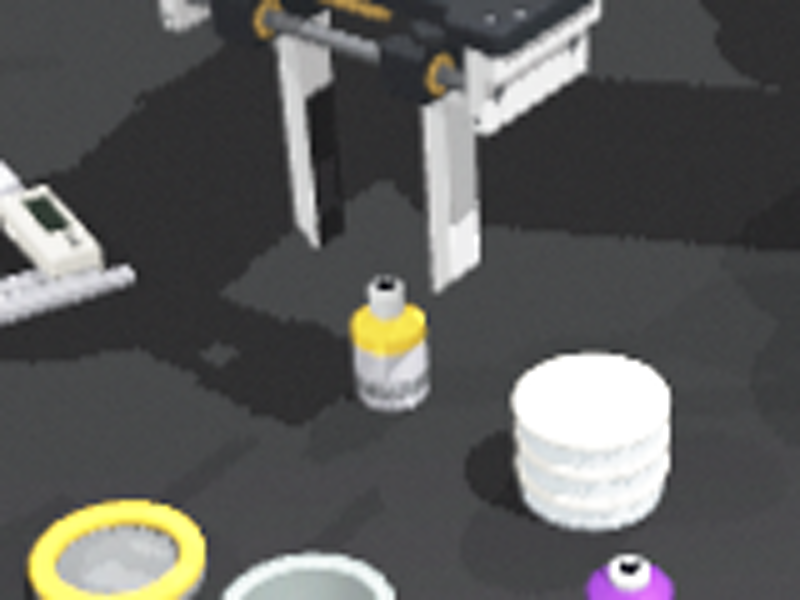

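Fingers are centred on the yellow lens, dishes 60 mm to the side. Descend and grip.

```bash
python3 -m pendant '[{"claw":0.06,"delta_pos":[0,-0.001,0.03],"rotation":[0,0,0]},{"claw":0.06,"delta_pos":[0,-0.001,0.055],"rotation":[0,0,0]},{"claw":0.06,"delta_pos":[0,-0.001,0.055],"rotation":[0,0,0]},{"claw":0.02,"delta_pos":[0,-0.001,0.055],"rotation":[0,0,0]},{"claw":0.02,"delta_pos":[0,-0.001,0.055],"rotation":[0,0,0]},{"claw":0.02,"delta_pos":[0,-0.001,0.055],"rotation":[0,0,0]},{"claw":0.02,"delta_pos":[0,-0.001,0.055],"rotation":[0,0,0]},{"claw":0.02,"delta_pos":[0,-0.001,0.01],"rotation":[0,0,0]},{"claw":0.02,"delta_pos":[0,-0.001,-0.045],"rotation":[0,0,0]},{"claw":0.02,"delta_pos":[0,-0.001,-0.045],"rotation":[0,0,0]}]';python3 go.py 602 -175 84 180
```

```text
clock: 15.12
eef_pos: [441.2, -168.3, 88.1]
eef_rot: [-3.14, 0.003, -3.141]
wrist_force: [0.1, -0.3, -1.7]
finger_gap: 30.8
t 15.12 pos [ 441.2 -168.3   88.1] rot [-179.9    0.2 -180. ] gap 30.8 F [ 0.1 -0.3 -1.7] j1,j6 [-0.44 -2.01]
delta m [-0.1608 -0.0069  0.0047] turn [-0.002  0.003  0.001]
```

```bash
python3 -m pendant '[{"claw":0.02,"delta_pos":[-0.04,-0.002,0],"rotation":[0,0,0]},{"claw":0.02,"delta_pos":[-0.09,-0.004,0],"rotation":[0,0,0]},{"claw":0.02,"delta_pos":[-0.135,-0.006,0],"rotation":[0,0,0]},{"claw":0.02,"delta_pos":[-0.161,-0.007,0],"rotation":[0,0,0]},{"claw":0.02,"delta_pos":[-0.161,-0.007,0],"rotation":[0,0.003,0]},{"claw":0.02,"delta_pos":[-0.161,-0.007,0.04],"rotation":[0,0.003,0]},{"claw":0.02,"delta_pos":[-0.161,-0.007,0.08],"rotation":[0,0.003,0]},{"claw":0.02,"delta_pos":[-0.161,-0.007,0.08],"rotation":[0,0.003,0]},{"claw":0.02,"delta_pos":[-0.161,-0.007,0.08],"rotation":[0,0.003,0]}]'
python3 - <<'E'
from h import *
im=manip.camera("scene");cv2.imwrite("pics/s12.png",cv2.resize(im[165:285,150:310,::-1],(800,600),interpolation=cv2.INTER_CUBIC))
E
python3 go.py 602 -175 -11 180
```

```text
clock: 16.25
eef_pos: [602.8, -175.5, 10.1]
eef_rot: [-3.14, 0.001, -3.141]
wrist_force: [-0.2, 0.5, -1.2]
finger_gap: 30.8
t 16.3 pos [ 603.1 -175.6   10.6] rot [-1.799e+02  1.000e-01 -1.800e+02] gap 30.5 F [-0.5  0.4 -1.8] j1,j6 [-0.34 -1.91]
delta m [0.0012 0.0007 0.0216] turn [-0.002  0.002  0.001]
```

View pics/s12.png

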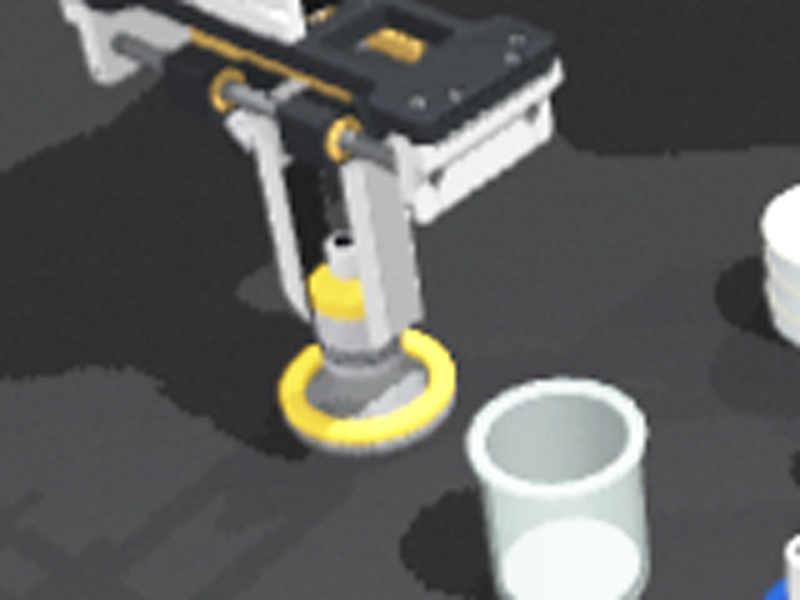

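Over the yellow pot, with the beaker clear to the right. Lower and release.

```bash
python3 -m pendant '[{"claw":0.02,"delta_pos":[0.001,0.0007,0.01],"rotation":[0,0,0]},{"claw":0.02,"delta_pos":[0.001,0.0007,0.0223],"rotation":[0,0,0]},{"claw":0.02,"delta_pos":[0.001,0.0007,0.0223],"rotation":[0,0,0]},{"claw":0.055,"delta_pos":[0.001,0.0007,0.0223],"rotation":[0,0,0]},{"claw":0.055,"delta_pos":[0.001,0.0007,0.0223],"rotation":[0,0,0]},{"claw":0.055,"delta_pos":[0.001,0.0007,0.0223],"rotation":[0,0,0]},{"claw":0.06,"delta_pos":[0.001,0.0007,0.0223],"rotation":[0,0,0]},{"claw":0.06,"delta_pos":[0.001,0.0007,-0.03],"rotation":[0,0,0]},{"claw":0.06,"delta_pos":[0.001,0.0007,-0.08],"rotation":[0,0,0]},{"claw":0.06,"delta_pos":[0.001,0.0007,-0.08],"rotation":[0,0,0]}]'
python3 - <<'E'
from h import *
im=manip.camera("scene");cv2.imwrite("pics/s13.png",cv2.resize(im[165:285,150:310,::-1],(800,600),interpolation=cv2.INTER_CUBIC))
E
python3 go.py 435.5 -386 84 68.5
```

```text
clock: 17.55
eef_pos: [603.8, -175.4, 94.9]
eef_rot: [-3.137, 0.009, -3.141]
wrist_force: [-0.5, -0.3, 0.1]
finger_gap: 59.8
t 17.6 pos [ 602.6 -174.9   92.1] rot [-179.8    0.3 -180. ] gap 60.1 F [-0.3  0.2 -0.6] j1,j6 [-0.34 -1.91]
delta m [ 0.1673 -0.2109  0.008 ] turn [0.003 0.007 1.947]
```

View pics/s13.png

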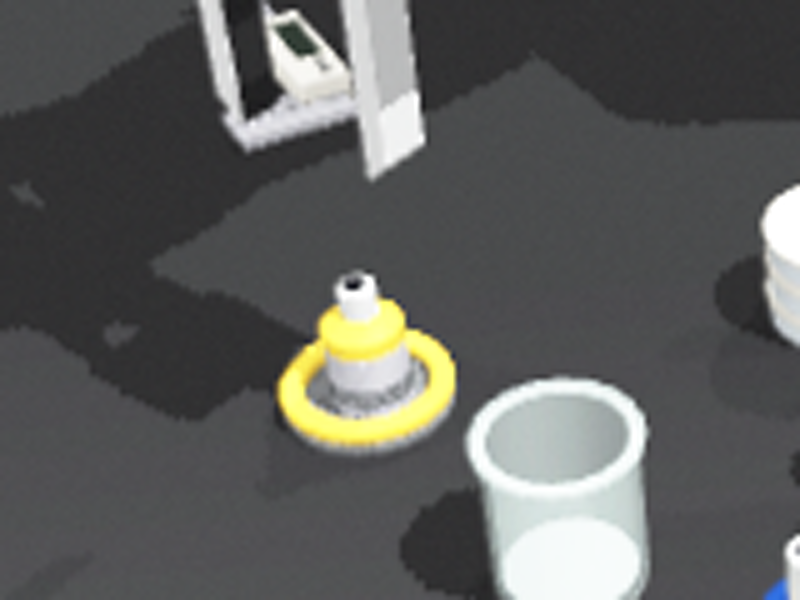

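The yellow lens stands in its pot (foot (370,395), recess (367,390)). Now to the caliper, turning to yaw 68.5° and gripping 4 mm behind the origin, so the fingers clear the channel edge later.

```bash
python3 -m pendant '[{"claw":0.06,"delta_pos":[0.02,-0.02,0],"rotation":[0,0,0.18]},{"claw":0.06,"delta_pos":[0.04,-0.04,0],"rotation":[0,0,0.36]},{"claw":0.06,"delta_pos":[0.06,-0.07,0],"rotation":[0,0,0.54]},{"claw":0.06,"delta_pos":[0.08,-0.1,0],"rotation":[0,0,0.72]},{"claw":0.06,"delta_pos":[0.1,-0.13,0],"rotation":[0,0,0.9]},{"claw":0.06,"delta_pos":[0.12,-0.15,0],"rotation":[0,0,1.08]},{"claw":0.06,"delta_pos":[0.14,-0.175,0],"rotation":[0,0,1.26]},{"claw":0.06,"delta_pos":[0.15,-0.195,0],"rotation":[0,0,1.44]},{"claw":0.06,"delta_pos":[0.167,-0.211,0],"rotation":[0,0,1.62]},{"claw":0.06,"delta_pos":[0.167,-0.211,0],"rotation":[0,0,1.8]}]'; python3 go.py 435.5 -386 40 68.5
```

```text
clock: 18.85
eef_pos: [434.2, -386.6, 90.3]
eef_rot: [3.138, 0.001, 1.335]
wrist_force: [0.4, 1.3, -0.4]
finger_gap: 60.4
t 18.85 pos [ 434.2 -386.6   90.3] rot [179.8   0.   76.5] gap 60.4 F [ 0.4  1.3 -0.4] j1,j6 [-0.79 -0.56]
delta m [0.0009 0.0009 0.0503] turn [0.004 0.001 0.139]
```

```bash
python3 -m pendant '[{"claw":0.05,"delta_pos":[0.001,0.001,0],"rotation":[0.004,0.001,0.139]},{"claw":0.05,"delta_pos":[0.001,0.001,0.04],"rotation":[0.004,0.001,0.139]},{"claw":0.05,"delta_pos":[0.001,0.001,0.08],"rotation":[0.004,0.001,0.139]},{"claw":0.05,"delta_pos":[0.001,0.001,0.08],"rotation":[0.004,0.001,0.139]},{"claw":0.05,"delta_pos":[0.001,0.001,0.08],"rotation":[0.004,0.001,0.139]}]'
python3 - <<'E'
from h import *
im=manip.camera("scene");cv2.imwrite("pics/s14.png",cv2.resize(im[130:220,160:280,::-1],(800,600),interpolation=cv2.INTER_CUBIC))
im=manip.camera("top");cv2.imwrite("pics/t14.png",cv2.resize(im[220:340,440:600,::-1],(800,600),interpolation=cv2.INTER_CUBIC))
E
python3 go.py 435.5 -386 -26 68.5
```

```text
clock: 19.48
eef_pos: [436.0, -386.3, 11.2]
eef_rot: [3.141, -0.0, 1.196]
wrist_force: [-0.0, -0.3, 0.1]
finger_gap: 49.9
t 19.57 pos [ 436.3 -386.6   11.9] rot [179.9   0.   68.5] gap 50.1 F [-0.8  0.4  0.3] j1,j6 [-0.79 -0.41]
delta m [ 0.0002 -0.001   0.0379] turn [0.002 0.    0.   ]
```

View pics/s14.png

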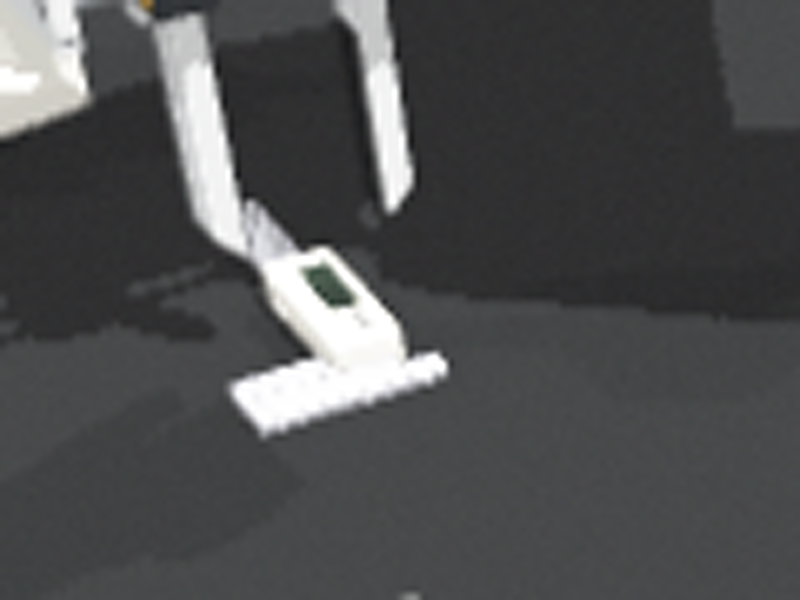

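View pics/t14.png

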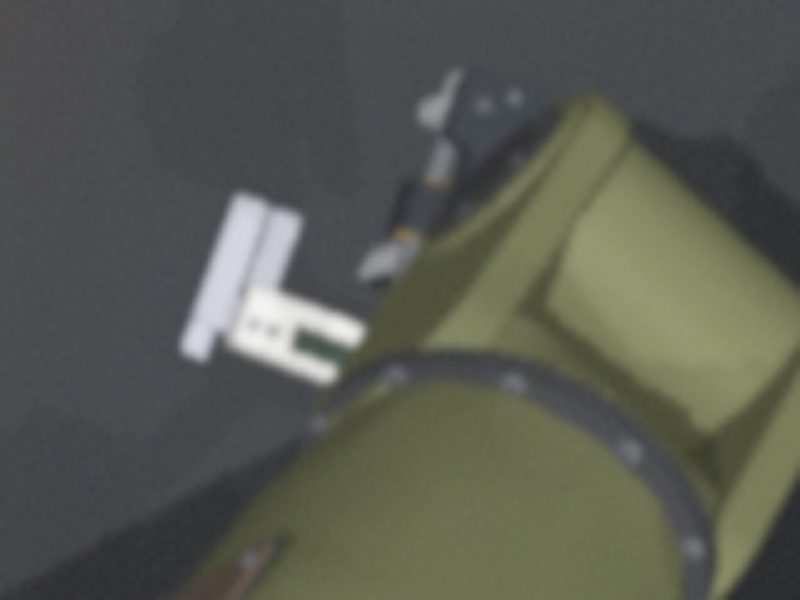

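The fingers sit either side of the housing, 40 mm up. Descending slowly.

```bash
python3 -m pendant '[{"claw":0.05,"delta_pos":[0,-0.0005,0.015],"rotation":[0,0,0]},{"claw":0.05,"delta_pos":[0,-0.0005,0.026],"rotation":[0,0,0]},{"claw":0.05,"delta_pos":[0,-0.0005,0.034],"rotation":[0,0,0]},{"claw":0.05,"delta_pos":[0,-0.0005,0.036],"rotation":[0,0,0]},{"claw":0.05,"delta_pos":[0,-0.0005,0.036],"rotation":[0,0,0]}]'
python3 - <<'E'
from h import *
im=manip.camera("scene");cv2.imwrite("pics/s15.png",cv2.resize(im[130:220,160:280,::-1],(800,600),interpolation=cv2.INTER_CUBIC))
y=np.array([np.sin(1.196),-np.cos(1.196)]);x=np.array([np.cos(1.196),np.sin(1.196)])
for s in(-25,25):
  for z in(0,4):
    q=np.array([436,-386.5])+s*y+8*x;u,v=proj("scene",(*q,z));print(s,z,round((u-160)*6.667),round((v-130)*6.667))
E
```

```text
clock: 20.2
eef_pos: [435.9, -386.4, -24.2]
eef_rot: [3.14, 0.0, 1.196]
wrist_force: [-0.5, 0.8, -0.4]
finger_gap: 50.4
-25 0 395 309
-25 4 394 300
25 0 266 349
25 4 265 340
```

View pics/s15.png

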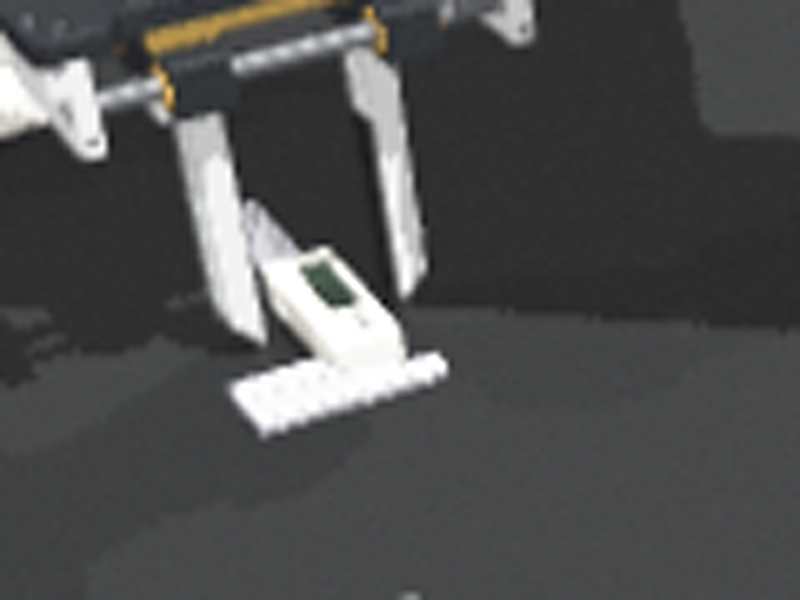

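Tips are at z about 4 ((265,343) against a predicted (265,340)), straddling the housing. Grip and lift.

```bash
python3 -m pendant '[{"claw":0.015,"delta_pos":[0,0,0.0015],"rotation":[0,0,0]},{"claw":0.015,"delta_pos":[0,0,0.0015],"rotation":[0,0,0]},{"claw":0.015,"delta_pos":[0,0,0.0015],"rotation":[0,0,0]},{"claw":0.015,"delta_pos":[0,0,0.0015],"rotation":[0,0,0]},{"claw":0.015,"delta_pos":[0,0,0.0015],"rotation":[0,0,0]},{"claw":0.015,"delta_pos":[0,0,-0.02],"rotation":[0,0,0]},{"claw":0.015,"delta_pos":[0,0,-0.06],"rotation":[0,0,0]},{"claw":0.015,"delta_pos":[0,0,-0.11],"rotation":[0,0,0]},{"claw":0.015,"delta_pos":[0,0,-0.125],"rotation":[0,0,0]},{"claw":0.015,"delta_pos":[0,0,-0.125],"rotation":[0,0,0]}]' 40
python3 - <<'E'
from h import *
im=manip.camera("scene");cv2.imwrite("pics/s16.png",cv2.resize(im[80:200,150:310,::-1],(800,600),interpolation=cv2.INTER_CUBIC))
E
python3 go.py 463 0 100 40
```

```text
clock: 21.5
eef_pos: [435.9, -386.4, 101.0]
eef_rot: [3.139, 0.001, 1.196]
wrist_force: [0.3, 0.2, -3.1]
finger_gap: 25.8
t 21.55 pos [ 435.4 -386.    99.7] rot [180.   -0.   68.5] gap 25.2 F [ 0.3 -0.  -2.3] j1,j6 [-0.79 -0.41]
delta m [ 3.692e-01 -1.158e-01 -3.000e-04] turn [ 0.001 -0.     0.497]
```

View pics/s16.png

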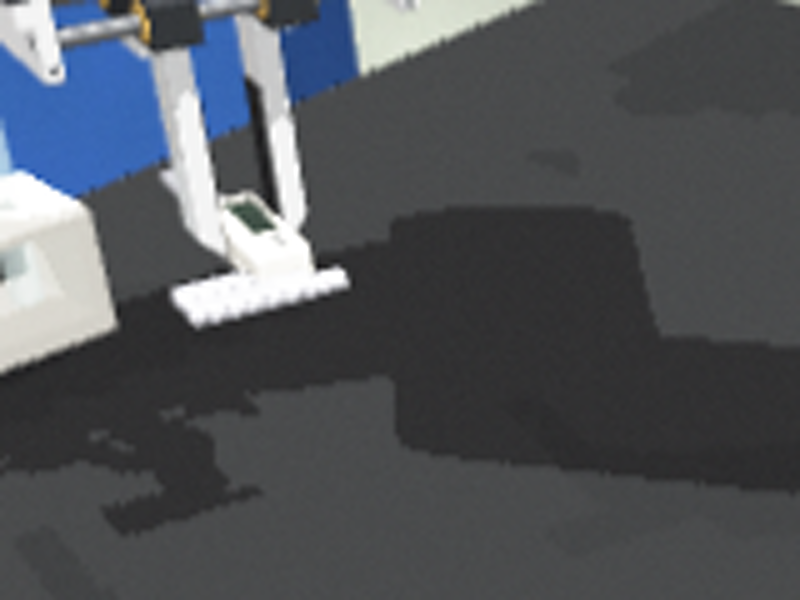

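Caliper held level (gap 25.8). Swinging across high, over everything.

```bash
python3 -m pendant '[{"claw":0.015,"delta_pos":[0.035,-0.011,0],"rotation":[0,0,0.05]},{"claw":0.015,"delta_pos":[0.08,-0.025,0],"rotation":[0,0,0.1]},{"claw":0.015,"delta_pos":[0.125,-0.039,0],"rotation":[0,0,0.16]},{"claw":0.015,"delta_pos":[0.17,-0.053,0],"rotation":[0,0,0.22]},{"claw":0.015,"delta_pos":[0.215,-0.067,0],"rotation":[0,0,0.28]},{"claw":0.015,"delta_pos":[0.26,-0.081,0],"rotation":[0,0,0.34]},{"claw":0.015,"delta_pos":[0.3,-0.094,0],"rotation":[0,0,0.4]},{"claw":0.015,"delta_pos":[0.34,-0.107,0],"rotation":[0,0,0.45]},{"claw":0.015,"delta_pos":[0.369,-0.116,0],"rotation":[0,0,0.497]}]'; python3 go.py 459 396 80 9
```

```text
clock: 22.68
eef_pos: [461.7, 1.5, 97.8]
eef_rot: [-3.14, 0.002, 0.698]
wrist_force: [0.5, -0.5, -1.3]
finger_gap: 25.9
t 22.68 pos [461.7   1.5  97.8] rot [-1.799e+02  1.000e-01  4.000e+01] gap 25.9 F [ 0.5 -0.5 -1.3] j1,j6 [-0.08  0.8 ]
delta m [ 0.2514 -0.304   0.0179] turn [-0.001  0.002  0.541]
```

```bash
python3 -m pendant '[{"claw":0.015,"delta_pos":[0.025,-0.03,0],"rotation":[0,0,0.06]},{"claw":0.015,"delta_pos":[0.052,-0.063,0],"rotation":[0,0,0.12]},{"claw":0.015,"delta_pos":[0.08,-0.097,0],"rotation":[0,0,0.18]},{"claw":0.015,"delta_pos":[0.11,-0.133,0],"rotation":[0,0,0.24]},{"claw":0.015,"delta_pos":[0.14,-0.17,0],"rotation":[0,0,0.3]},{"claw":0.015,"delta_pos":[0.17,-0.206,0],"rotation":[0,0,0.36]},{"claw":0.015,"delta_pos":[0.2,-0.242,0.01],"rotation":[0,0,0.43]},{"claw":0.015,"delta_pos":[0.23,-0.278,0.018],"rotation":[0,0,0.5]},{"claw":0.015,"delta_pos":[0.251,-0.304,0.018],"rotation":[0,0.002,0.541]},{"claw":0.015,"delta_pos":[0.251,-0.304,0.018],"rotation":[0,0.002,0.541]}]'; python3 go.py 459 396 10 9
```

```text
clock: 23.92
eef_pos: [457.2, 396.8, 77.0]
eef_rot: [3.141, 0.004, 0.159]
wrist_force: [-0.3, -1.2, -1.7]
finger_gap: 25.7
t 23.93 pos [457.2 396.8  77. ] rot [180.    0.2   9.1] gap 25.7 F [-0.3 -1.2 -1.7] j1,j6 [0.65 2.07]
delta m [0.0019 0.001  0.067 ] turn [0.001 0.004 0.002]
```

```bash
python3 -m pendant '[{"claw":0.015,"delta_pos":[0.002,0.001,0.035],"rotation":[0,0.004,0.002]},{"claw":0.015,"delta_pos":[0.002,0.001,0.07],"rotation":[0,0.004,0.002]},{"claw":0.015,"delta_pos":[0.002,0.001,0.077],"rotation":[0,0.004,0.002]},{"claw":0.015,"delta_pos":[0.002,0.001,0.077],"rotation":[0,0.004,0.002]}]'
python3 - <<'E'
from h import *
im=manip.camera("scene");cv2.imwrite("pics/s17.png",im[:,:,::-1]);cv2.imwrite("pics/s17c.png",cv2.resize(im[255:390,460:640,::-1],(800,600),interpolation=cv2.INTER_CUBIC))
im=manip.camera("top");cv2.imwrite("pics/t17.png",cv2.resize(im[230:350,70:230,::-1],(800,600),interpolation=cv2.INTER_CUBIC))
E
python3 go.py 459 396 0 9
```

```text
clock: 24.42
eef_pos: [459.2, 395.6, 0.1]
eef_rot: [3.141, 0.0, 0.156]
wrist_force: [0.0, -0.1, -1.2]
finger_gap: 25.5
t 24.52 pos [459.7 396.3   1.3] rot [-1.8e+02 -1.0e-01  9.0e+00] gap 25.3 F [ 0.3  0.2 -1.3] j1,j6 [0.65 2.07]
delta m [-0.0008  0.0002  0.0013] turn [-0.    -0.002 -0.   ]
```

View pics/s17c.png

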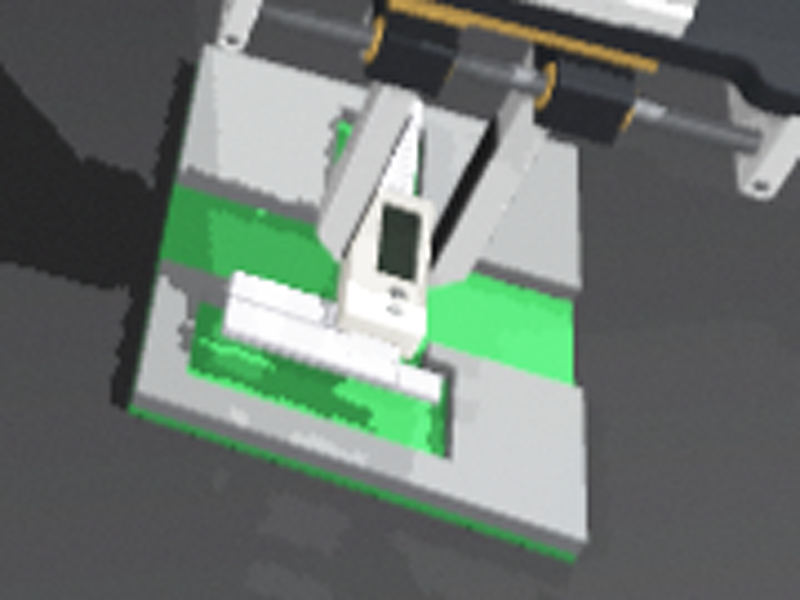

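View pics/t17.png

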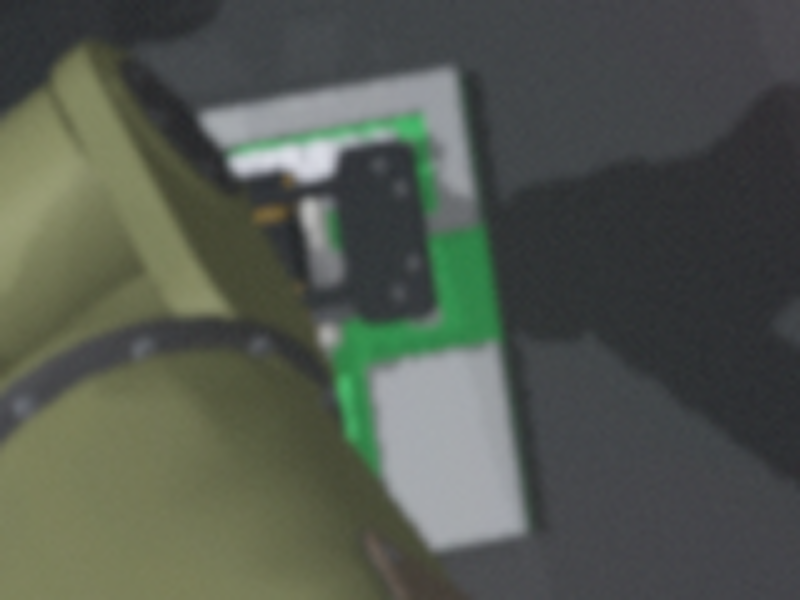

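Run:
```python
from h import *
def P(o,yaw,x,y,z):
  c,s=np.cos(yaw),np.sin(yaw);u,v=proj("scene",(o[0]+c*x-s*y,o[1]+s*x+c*y,z));return round((u-460)*4.444),round((v-255)*4.444)
o=(463.5,397);a=np.radians(9)
zu=27
print("caliper pred: front long top",P(o,a,56,-48,zu+6),"front short top",P(o,a,56,22,zu+6),"back long top",P(o,a,28,-48,zu+6),"housing front corners",P(o,a,40,-13,zu+16),P(o,a,40,13,zu+16))
t=(463,396.5)
print("tray pred corners",[P(t,a,x,y,12) for x,y in((-118,-71),(79,-71),(79,71),(-118,71))],"cut corner",P(t,a,64,30,4),P(t,a,64,-56,4),P(t,a,64,30,12))
```

```text
caliper pred: front long top (227, 327) front short top (446, 397) back long top (236, 270) housing front corners (347, 309) (429, 334)
tray pred corners [(201, 43), (132, 389), (582, 540), (573, 146)] cut corner (439, 474) (176, 387) (447, 460)
```

Projected caliper corners match the picture within about 1 px (front long jaw (222,328) against (227,327)), and the cut-out corner matches too, (447,458) against (447,460). The caliper is lined up within about 2 mm. Lowering gently.

```bash
python3 -m pendant '[{"claw":0.015,"delta_pos":[-0.0005,-0.001,0.006],"rotation":[0,0,0]},{"claw":0.015,"delta_pos":[-0.0005,-0.001,0.012],"rotation":[0,0,0]},{"claw":0.015,"delta_pos":[-0.0005,-0.001,0.017],"rotation":[0,0,0]},{"claw":0.015,"delta_pos":[-0.0005,-0.001,0.02],"rotation":[0,0,0]},{"claw":0.015,"delta_pos":[-0.0005,-0.001,0.0215],"rotation":[0,0,0]},{"claw":0.015,"delta_pos":[-0.0005,-0.001,0.0215],"rotation":[0,0,0]},{"claw":0.015,"delta_pos":[-0.0005,-0.001,0.0215],"rotation":[0,0,0]}]'
python3 - <<'E'
from h import *
im=manip.camera("scene");cv2.imwrite("pics/s18c.png",cv2.resize(im[255:390,460:640,::-1],(800,600),interpolation=cv2.INTER_CUBIC))
E
python3 go.py 459 397 -21 9
```

```text
clock: 25.4
eef_pos: [459.2, 397.3, -20.0]
eef_rot: [-3.141, -0.002, 0.157]
wrist_force: [-0.5, 0.3, -0.9]
finger_gap: 25.6
t 25.45 pos [459.2 397.3 -20. ] rot [-1.8e+02 -1.0e-01  9.0e+00] gap 25.9 F [-0.5  1.2 -0.6] j1,j6 [0.65 2.07]
delta m [-0.0002  0.0002  0.001 ] turn [-0.    -0.002 -0.001]
```

View pics/s18c.png

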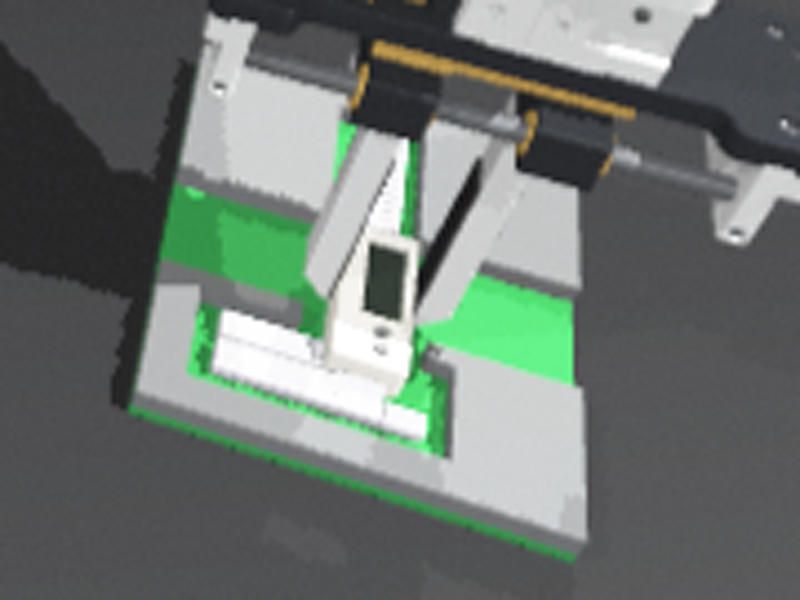

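The caliper is inside the cut-out with green all round it. Lower the last millimetre, release and lift.

```bash
python3 -m pendant '[{"claw":0.015,"delta_pos":[0,0,0.0015],"rotation":[0,0,0]},{"claw":0.015,"delta_pos":[0,0,0.0015],"rotation":[0,0,0]},{"claw":0.05,"delta_pos":[0,0,0.0015],"rotation":[0,0,0]},{"claw":0.05,"delta_pos":[0,0,0.0015],"rotation":[0,0,0]},{"claw":0.05,"delta_pos":[0,0,0.0015],"rotation":[0,0,0]},{"claw":0.05,"delta_pos":[0,0,-0.01],"rotation":[0,0,0]},{"claw":0.05,"delta_pos":[0,0,-0.05],"rotation":[0,0,0]},{"claw":0.05,"delta_pos":[0,0,-0.11],"rotation":[0,0,0]},{"claw":0.05,"delta_pos":[0,0,-0.15],"rotation":[0,0,0]},{"claw":0.05,"delta_pos":[0,0,-0.15],"rotation":[0,0,0]}]'; python3 go.py 300 300 150 9
```

```text
clock: 26.7
eef_pos: [460.1, 398.1, 134.3]
eef_rot: [-3.138, -0.008, 0.157]
wrist_force: [-0.9, 0.7, -0.7]
finger_gap: 50.0
t 26.7 pos [460.1 398.1 134.3] rot [-179.8   -0.4    9. ] gap 50.0 F [-0.9  0.7 -0.7] j1,j6 [0.65 2.07]
delta m [-0.1733  0.0719 -0.0173] turn [-0.004 -0.008 -0.   ]
```

```bash
python3 -m pendant '[{"claw":0.05,"delta_pos":[-0.04,0.018,-0.015],"rotation":[0,0,0]},{"claw":0.05,"delta_pos":[-0.09,0.04,-0.015],"rotation":[0,0,0]},{"claw":0.05,"delta_pos":[-0.14,0.06,-0.015],"rotation":[0,0,0]},{"claw":0.05,"delta_pos":[-0.175,0.12,-0.015],"rotation":[0,0,0]},{"claw":0.05,"delta_pos":[-0.175,0.16,-0.015],"rotation":[0,0,0]},{"claw":0.05,"delta_pos":[-0.175,0.18,-0.015],"rotation":[0,0,0]},{"claw":0.05,"delta_pos":[-0.175,0.18,-0.015],"rotation":[0,0,0]}]'
python3 - <<'E'
from h import *
s=manip.camera("scene");cv2.imwrite("pics/s19.png",s[:,:,::-1]);t=manip.camera("top");cv2.imwrite("pics/t19.png",t[:,:,::-1])
cv2.imwrite("pics/s19c.png",cv2.resize(s[255:390,460:640,::-1],(800,600),interpolation=cv2.INTER_CUBIC))
for c in("red","yellow","blue"):
  for n,im in(("scene",s),("top",t)):
    for b in blobs(im,c,amin=60):
      if 180<b[2]<340 and 200<b[1]<430: print(n,c,b[:5],"z12",on(n,b[1],b[2],12).round(),"z39",on(n,b[1],b[2],39).round())
E
```

```text
clock: 27.58
eef_pos: [315.1, 192.1, 147.0]
eef_rot: [-3.138, -0.007, 0.155]
wrist_force: [0.7, 0.6, 1.0]
finger_gap: 50.0
scene red (1112, 366.0, 324.0, 43, 39) z12 [628. 162.] z39 [648. 172.]
top red (850, 243.5, 205.5, 34, 34) z12 [628. 163.] z39 [622. 159.]
scene yellow (644, 223.0, 239.0, 35, 29) z12 [ 599. -179.] z39 [ 621. -152.]
top yellow (829, 403.0, 214.0, 33, 33) z12 [ 600. -176.] z39 [ 596. -172.]
scene blue (932, 311.0, 297.0, 41, 35) z12 [629.  55.] z39 [650.  70.]
top blue (844, 293.5, 204.5, 34, 34) z12 [627.  56.] z39 [622.  55.]
```

View pics/s19c.png

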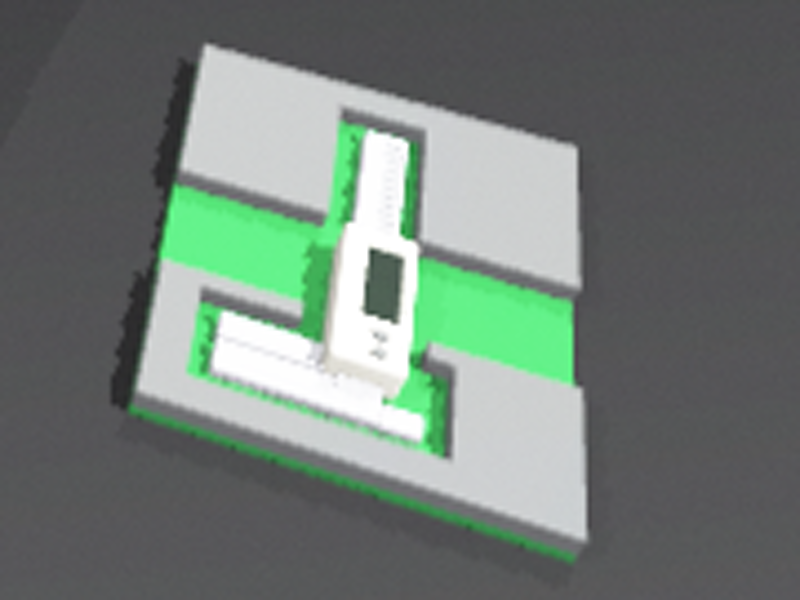

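View pics/t19.png

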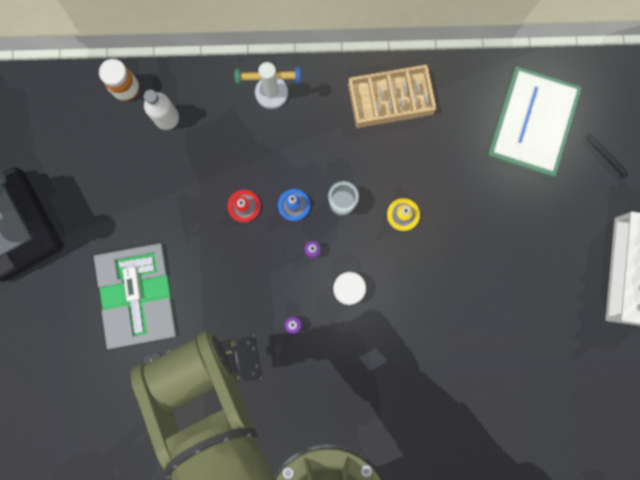

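View pics/s19.png

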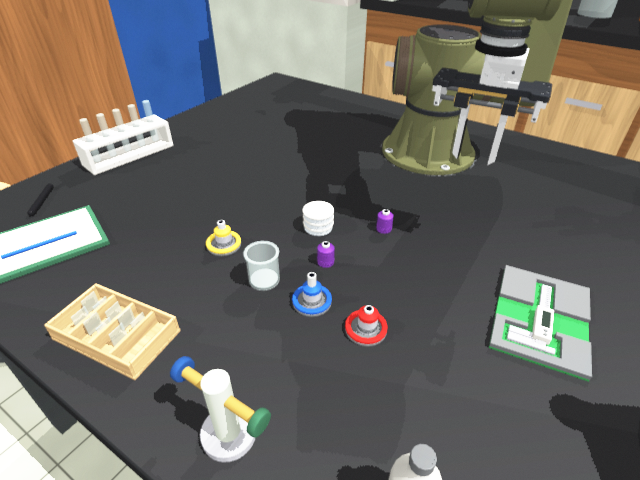

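All three lenses stand in their own pots (top (243,205), (293,204), (404,213)). A lens down in its recess can be at most 9 mm off centre. The caliper lies in the cut-out with green all round. The beaker, dishes and purple lenses have not moved. I'll let the arm settle, then hand in.

```bash
python3 -m pendant '[{"claw":0.05,"delta_pos":[0,0,0],"rotation":[0,0,0]},{"claw":0.05,"delta_pos":[0,0,0],"rotation":[0,0,0]},{"claw":0.05,"delta_pos":[0,0,0],"rotation":[0,0,0]},{"claw":0.05,"delta_pos":[0,0,0],"rotation":[0,0,0]}]'; python3 -c "
from cell import manip
print(manip.sign_off())"
```

```text
clock: 28.18
eef_pos: [315.1, 193.4, 147.0]
eef_rot: [-3.138, -0.007, 0.156]
wrist_force: [0.6, 1.1, -0.1]
finger_gap: 50.5
the job is handed in; nothing more can be done
None
```

I stood the blue, red and yellow lenses nose up in their matching pots and laid the caliper in the tray's cut-out. I handed in at about 28 s of the 109 s allowed.

- **Lenses:** the last pictures from both cameras show all three upright, inside the recesses of their own pots.
- **Caliper:** it lies in the cut-out with green visible all round. I judged this, and that it lies flat, by eye and did not measure the final pose.
- **Everything else:** the beaker, the dishes and both purple lenses are where they started, and the arm was clear of everything.
- **What disagreed:** the real fingertips were about 29 mm higher than the reported TCP height, though x and y were right. My first grasp of the blue lens therefore closed on air around its nose. I used the camera to correct the height from then on, and no grip failed after that.
- **Camera mismatch:** the two cameras also differed by 3–9 mm in x, most on the dishes and beaker. For the lenses and pots I used averages, which worked.

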